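# Push the pulled-out quartz crate back into its gap

### The arm

A 7-joint arm with a two-finger parallel gripper is mounted at the origin on the work surface. World frame = base frame: x ahead of the robot, y to its left, z up, the work surface at z = 0. Lengths are in m, angles in rad, forces in N, time in s.
With the tool pointing down it reaches from about 0.425 to 0.95 m from the base axis. Payload 4.7 kg.
Tool frame: the origin (TCP) lies between the finger pads; the fingertips stand 25 mm ahead of it and the grasp point (between the pads) lies 6 mm ahead of it (r.finger_overhang is the distance from the TCP to the fingertips, in m); z points along the fingers, y is the direction in which the jaws open and shut (so a half turn about z gives the same grasp; the last joint's range is limited). The gripper opens to 87 mm and grips with 3 to 60 N. Pads are 19 mm wide; open, the fingers measure 117 mm over their backs; the gripper's body (75 mm by 190 mm) begins 51 mm behind the grasp point.
Start: joints at [-1.333, 0.469, -0.049, 1.532, 0.024, 1.141, -0.082], TCP at [0.178, 0.651, 0.248] pointing down, gripper open.
Joint ranges: [-2.59, 2.59], [-0.33, 1.99], [-1.39, 1.29], [0.1, 2.45], [-1.04, 4.18], [0.21, 1.99], [-2.66, 2.66]. Speed limits (rad/s): [2.57, 2.57, 3.14, 3.14, 3.14, 3.14, 3.14].

### API

Orientations are given as a unit quaternion [x, y, z, w].
In Python, from cell import r gives the robot as it stands. The module is installed in compiled form; this text tells all that it offers.
- The arm moves only by the shell command python3 -m inch 'ROWS' [OPENING]. ROWS is JSON, a list of rows, each a list of 4 numbers: the shift along the tool's x, y, z in m, then the turn about the tool's z in degrees. In form: [[x, y, z, turn], ...]. A call has 1 to 12 rows; each row shifts and turns the pose as measured when the row begins, along the tool's axes as they then stand; what a row does not reach is not made up. A row lasts 1/12 s, in which the tool goes at most 41.7 mm and 7.16 degrees, less where a joint would pass 70% of its speed; a pose out of reach is approached as far as the arm can. A call is refused whole if a number of a shift passes 0.0417 or a number of a turn 7.16, either way. A call with a gripper value outside its range is refused whole. OPENING is the gripper command: -1 is fully open, 1 is shut, values between are in proportion, set as the call begins (- or left out, the last holds). The fingers move at their own pace and stop on an object; the grip force is fixed at half the most. Time passes only in rows, so rows that do not move let the fingers close. It gives the time, the measured TCP pose, the force and the opening at its end, in the units of the state.
- r.get_state(): the state, without advancing time (a new reading comes with each control period).
- r.grab_frame(name): name is "scene" or "top"; returns the picture (420x560x3 uint8, red, green, blue); there is no depth.
- r.calibration(name): a dict with "fx", "fy", "cx", "cy" (pixels), "position" and "attitude" of the camera in the world. Camera axes: x right, y down, z forward; pixel columns grow to the right and rows downward; lengths in m; the calibration is good to about 2 mm. A picture is of the moment at which its call begins. calibration takes no time and is no camera call.
- r.hand_in(): hands the job in, once; it reports no verdict.
Trained networks look in the newest picture that a camera, given by its name, has taken for a name from the list of things; names that differ only in an ending like _2 or _b are one class to them, and where a whole thing is asked for, a point or a joint stands for the part that bears it (a point fixed in the world has none). Each returns a list of dicts, best first, with "p" (0 to 1); they miss things now and then, are a little off and sometimes report something else, mostly with a low value. They report only what shows in the picture. A call takes as long as a camera call. They do not tell look-alikes from the thing itself.
- r.look_for(camera, target): "extent" ([left, top, right, bottom] in pixels, round what is visible of it).
- r.outline_of(camera, target): "pixels" (420x560 bool, what is visible of it) and "extent" ([left, top, right, bottom] in pixels, round what is visible of it).
- r.pinpoint(camera, target): "at" ([row, column] in pixels: a listed point, or the origin of a listed thing).
The state is a dict: "time": time; "joint_positions": joint angles; "qd": joint speeds; "joint_torque": joint torques, N m; "tcp_pos": TCP position; "orientation": TCP orientation; "wrist_force": force on the tool from outside, world axes, zero at the start; "ft_torque": the same for the moment, N m; "width": finger opening in m.
Only numpy, scipy, OpenCV 4.12 (cv2) and the standard library are available. Lean on these libraries where they do the work, as an engineer would, in place of code of your own. Each camera call takes 0.05 s, during which the arm holds its last target.

### The job

The tall timber crate of clear quartz points has been left pulled out on the counter mat. It is heavy and tips easily, so push it with the fingertips, low on its dark bottom board and nowhere higher, so that it slides upright back into the gap between the amethyst crate and the rose crate, until it stands square against the low display riser behind. Do not lift or rock it, and leave the other two crates, the scale and the smoky crystal tower where they stand.

Things in the scene. Friction and masses are not known exactly. Their poses are not given: they have to be found in the camera images.
- crate_quartz: The crate to push: timber box of clear quartz points, 1.7 kg; sliding it takes 8 to 16 N. 110 deep (its x), 100 wide (its y), 170 high, points to 240. Dark bottom board all round, mat to 60 high, flush with the pale slats above: the only part to push on. Pushed 60 mm up or higher it may tip. Origin: centre of its underside; x points to its back (the riser side), z up.
- crate_quartz_upper: Upper part of that crate, fixed to it: pale slats on all four sides from 60 to 170 mm above the mat, and the quartz points sticking out above them. Not to be touched. Same origin and axes as the crate (centre of the crate's underside).
- riser: Fixed low wooden display riser behind the crates: 130 deep, 480 long, 50 high, small spheres on top. Origin: middle of its near face (which the crates stand against), at mat height; x points away from the crates, y along the riser. The gap, 142 to 148 wide, is centred within 3 mm on y = 0 of this frame; the crate is home with its origin at x = -55, y = 0, its front in line with its neighbours'.
- crate_amethyst: Neighbouring crate, same shape and size as the quartz crate (110 deep along its x, 100 wide along its y, box 170 high, points to 240), 3.4 kg, full of purple amethyst points; its back to the riser, on one side of the gap. Origin: centre of its underside; x points to its back. Must stay put.
- crate_rose: Neighbouring crate, same shape and size as the quartz crate (110 deep along its x, 100 wide along its y, box 170 high, points to 240), 3.4 kg, full of pink rose quartz points; its back to the riser, on one side of the gap. Origin: centre of its underside; x points to its back. Must stay put.
- scale: Grey pocket scale 135 x 115, 24 high, with a white tray of small polished spheres fixed on it (top at 47), 0.7 kg, standing on the open mat some 18 to 28 cm out from the crate's front. Origin: centre of its underside. Must stay put.
- tower: Six-sided smoky quartz tower, 40 across, 115 high, 0.28 kg, standing loose on the mat in front of the neighbouring crate at the riser's +y end. Origin: centre of its underside. Must stay put and upright.
Mind the look-alikes: they are no part of the job. What is shaped like the crate_quartz but red or yellow is not meant.

How it is judged:
By the outcome, as a careful person would: the job done as asked, in the order asked, and still so for the second after the job is handed in, with the robot touching nothing.
It also fails if it takes over 56 s, if anything falls off the work surface, if the arm or the gripper's body presses on something with over 40 N, if the wrist force passes 120 N, or if a joint passes its speed limit or range.

## Working session

There is one attempt and no reset: what is moved stays moved. The work goes in short steps, Python scripts to look and compute and a shell command to move; the robot and the scene stay as the last step left them, time stands still between calls to the robot, and variables do not carry over. Pictures are saved under pics/ and viewed, and the job is handed in when it is done.

```bash
mkdir -p pics; ls
python3 - <<'E'
from cell import r
import cv2, numpy as np
s=r.get_state(); print(s)
for c in ["scene","top"]:
    im=r.grab_frame(c); cv2.imwrite(f"pics/{c}0.png",im[:,:,::-1])
    print(r.calibration(c))
    for t in ["crate_quartz","crate_quartz_upper","riser","crate_amethyst","crate_rose","scale","tower"]:
        print(c,t,[(d['p'],d['at']) for d in r.pinpoint(c,t)][:3])
print(r.finger_overhang)
E
```

```text
pics
{'time': 0.0, 'joint_positions': array([-1.3329158 ,  0.46949741, -0.04861402,  1.53372793,  0.02412673,
        1.14094823, -0.08231318]), 'qd': array([-0.00214582,  0.00075072, -0.00064575, -0.00048141,  0.00127396,
        0.00096868, -0.0015234 ]), 'joint_torque': array([ 1.76737034e-03, -5.07982063e+01, -7.95112643e-02, -2.36148083e+01,
       -6.13863138e-02,  3.80605599e-02,  1.66698442e-04]), 'tcp_pos': array([0.17778624, 0.65059086, 0.24644731]), 'orientation': array([ 1.32971505e-01,  9.91119359e-01, -9.93089288e-04, -8.90448551e-05]), 'wrist_force': array([ 0.01681517,  0.44044671, -0.14626278]), 'ft_torque': array([ 0.02372428,  0.0341344 , -0.01951196]), 'width': 0.08698366414289128}
{'fx': 434.7227823774162, 'fy': 434.7227823774162, 'cx': 283.141822277294, 'cy': 210.34276477422478, 'position': array([ 0.44107167, -0.07018912,  0.77273516]), 'attitude': array([ 0.88795699, -0.43278879,  0.07093003, -0.13854669])}
scene crate_quartz [(0.88, [96.4, 261.1]), (0.85, [235.4, 283.4]), (0.81, [301.5, 219.0])]
scene crate_quartz_upper [(0.71, [296.8, 218.3]), (0.58, [231.7, 283.0]), (0.58, [92.1, 259.5])]
scene riser [(0.61, [323.9, 383.8])]
scene crate_amethyst [(0.6, [139.8, 153.2]), (0.56, [249.2, 403.2])]
scene crate_rose [(0.9, [354.7, 313.9])]
scene scale [(0.78, [140.4, 153.5])]
scene tower []
{'fx': 402.61154602904253, 'fy': 402.61154602904253, 'cx': 276.213341835687, 'cy': 208.21486326305074, 'position': array([0.45955507, 0.07453457, 0.78172606]), 'attitude': array([ 0.71051361, -0.69622295,  0.07347003, -0.07103645])}
top crate_quartz [(0.76, [214.2, 288.4]), (0.7, [116.6, 185.3]), (0.59, [304.0, 278.6])]
top crate_quartz_upper [(0.96, [302.1, 278.1]), (0.79, [214.1, 287.1]), (0.64, [119.2, 184.6])]
top riser [(0.72, [229.2, 410.5])]
top crate_amethyst [(0.6, [166.0, 381.7])]
top crate_rose [(0.56, [289.6, 372.9])]
top scale [(0.66, [217.0, 127.9])]
top tower [(0.73, [128.5, 304.5])]
0.025
```

View pics/scene0.png

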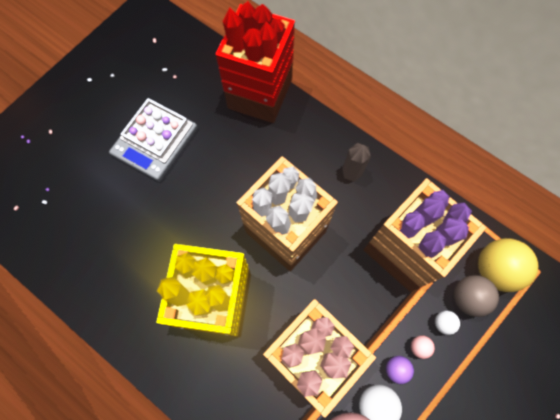

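View pics/top0.png

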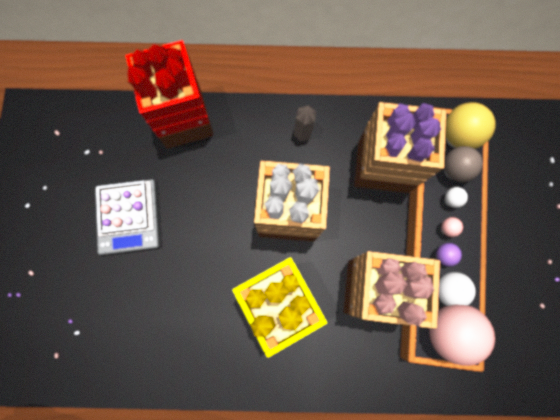

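```bash
cat > h.py <<'E'
import numpy as np, cv2
from scipy.spatial.transform import Rotation as R
from cell import r
def ray(c,px,z):
    """px=(u col, v row) -> world point on plane z"""
    k=r.calibration(c); d=R.from_quat(k['attitude']).apply([(px[0]-k['cx'])/k['fx'],(px[1]-k['cy'])/k['fy'],1])
    p=np.array(k['position']); return p+d*(z-p[2])/d[2]
def proj(c,P):
    k=r.calibration(c); q=R.from_quat(k['attitude']).inv().apply(np.atleast_2d(P)-k['position'])
    return np.c_[k['fx']*q[:,0]/q[:,2]+k['cx'],k['fy']*q[:,1]/q[:,2]+k['cy']]
def box(x,y,yaw,zs,dx=.055,dy=.05):
    c,s=np.cos(yaw),np.sin(yaw)
    return np.array([[x+c*a-s*b,y+s*a+c*b,z] for z in zs for a,b in [(dx,dy),(-dx,dy),(-dx,-dy),(dx,-dy)]])
E
python3 - <<'E'
from h import *
for c,t,rc in [("scene","red",[96.4,261.1]),("scene","quartz",[235.4,283.4]),("scene","yellow",[301.5,219]),("scene","riser",[323.9,383.8]),("scene","rose",[354.7,313.9]),("scene","ame",[249.2,403.2]),("scene","scale",[140.4,153.5]),
 ("top","quartz",[214.2,288.4]),("top","red",[116.6,185.3]),("top","yellow",[304,278.6]),("top","riser",[229.2,410.5]),("top","ame",[166,381.7]),("top","rose",[289.6,372.9]),("top","scale",[217,127.9]),("top","tower",[128.5,304.5])]:
    print(c,t,ray(c,rc[::-1],0).round(3))
for n,(x0,x1,y0,y1) in {"top":(230,470,80,350),"scene":(150,500,140,420)}.items():
    im=cv2.imread(f"pics/{n}0.png")[y0:y1,x0:x1]
    f=2.2 if n=="top" else 2.1
    cv2.imwrite(f"pics/{n}0z.png",cv2.resize(im,None,fx=f,fy=f,interpolation=cv2.INTER_CUBIC))
E
```

```text
scene red [0.806 0.265 0.   ]
scene quartz [0.603 0.05  0.   ]
scene yellow [0.44  0.065 0.   ]
scene riser [ 0.586 -0.184  0.   ]
scene rose [ 0.471 -0.119  0.   ]
scene ame [ 0.717 -0.138  0.   ]
scene scale [0.597 0.369 0.   ]
top quartz [0.61  0.049 0.   ]
top red [0.812 0.266 0.   ]
top yellow [0.437 0.065 0.   ]
top riser [ 0.585 -0.191  0.   ]
top ame [ 0.714 -0.139  0.   ]
top rose [ 0.467 -0.114  0.   ]
top scale [0.598 0.365 0.   ]
top tower [0.792 0.018 0.   ]
```

View pics/top0z.png

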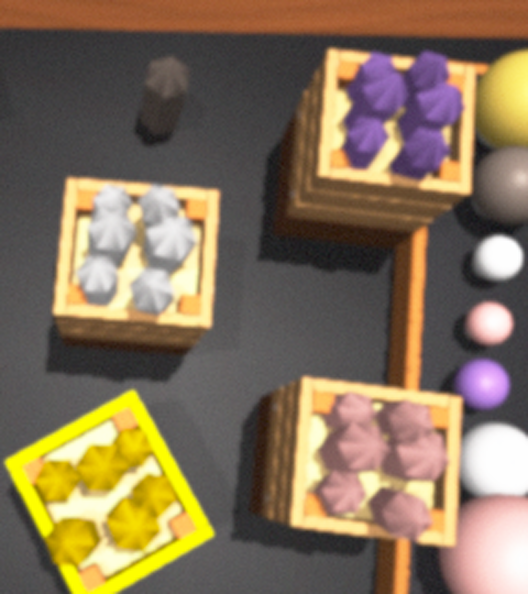

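View pics/scene0z.png

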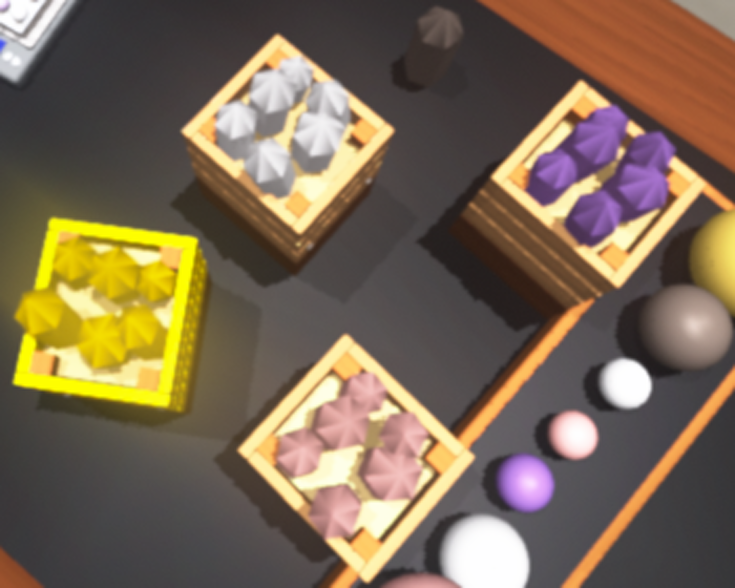

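Run:
```python
from h import *
from scipy.optimize import least_squares
Z={"top":(2.2,230,80),"scene":(2.1,150,140)}
D={"quartz":{"top":[(68,179),(218,190),(210,328),(57,316)],"scene":[(278,36),(394,130),(300,232),(183,130)]},
"ame":{"top":[(329,49),(476,64),(469,194),(320,180)],"scene":[(582,82),(704,180),(618,286),(492,178)]},
"rose":{"top":[(305,378),(463,396),(455,546),(292,528)],"scene":[(347,337),(473,458),(367,580),(240,450)]},
"yellow":{"top":[(6,462),(135,391),(213,535)]}}
for n,d in D.items():
    for cams in ([["top"],["scene"],["top","scene"]] if n!="yellow" else [["top"]]):
        obs=[(c,np.array(p)/Z[c][0]+Z[c][1:]) for c in cams for p in d[c]]
        pts=np.array([ray(c,p,.17)[:2] for c,p in obs])
        def f(q):
            e=[]
            for c in cams:
                o=np.array([p for cc,p in obs if cc==c]); b=proj(c,box(*q,[.17]))
                for p in o:
                    k=np.argmin(np.linalg.norm(b-p,axis=1)); e+=list(b[k]-p)
            return e
        s=min((least_squares(f,[*pts.mean(0),y],loss='soft_l1') for y in (-1.9,-1.4,-1.1)),key=lambda s:s.cost)
        print(n,cams,s.x[:2].round(4),np.degrees(s.x[2]).round(2),"rms px",np.sqrt(np.mean(np.array(f(s.x))**2)).round(2))
# riser near edge top z=.05: top zoom
for p in [(420,235),(408,380),(392,590)]: print(ray("top",np.array(p)/2.2+[230,80],.05).round(4))
for p in [(390,240),(385,375)]: print("low",ray("top",np.array(p)/2.2+[230,80],.0).round(4))
```

```text
quartz ['top'] [0.6088 0.0481] -93.22 rms px 0.53
quartz ['scene'] [0.611  0.0498] -94.04 rms px 0.6
quartz ['top', 'scene'] [0.6097 0.0489] -93.67 rms px 0.86
ame ['top'] [ 0.7123 -0.142 ] -95.41 rms px 0.75
ame ['scene'] [ 0.7142 -0.14  ] -95.44 rms px 0.89
ame ['top', 'scene'] [ 0.7132 -0.141 ] -95.7 rms px 1.04
rose ['top'] [ 0.4668 -0.1166] -95.73 rms px 0.54
rose ['scene'] [ 0.4678 -0.1151] -96.24 rms px 1.01
rose ['top', 'scene'] [ 0.4673 -0.1158] -96.05 rms px 0.96
yellow ['top'] [0.4397 0.0675] -64.23 rms px 2.84
[ 0.6583 -0.1978  0.05  ]
[ 0.5342 -0.1812  0.05  ]
[ 0.3684 -0.1602  0.05  ]
low [ 0.6666 -0.1887  0.    ]
low [ 0.5433 -0.1785  0.    ]
```

Run:
```python
import cv2
im=cv2.imread("pics/top0.png")[180:380,380:500]; cv2.imwrite("pics/rz.png",cv2.resize(im[:, :90],None,fx=3,fy=3,interpolation=cv2.INTER_CUBIC))
```

```text
(no output)
```

View pics/rz.png

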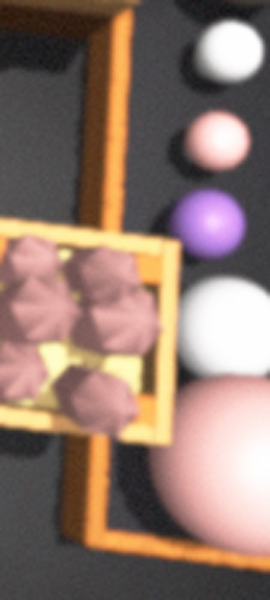

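```bash
python3 -m inch '[[-0.033,-0.019,-0.004,0],[-0.033,-0.019,-0.004,0],[-0.033,-0.019,-0.004,0],[-0.033,-0.019,-0.004,0],[-0.033,-0.019,-0.004,0],[-0.033,-0.019,-0.004,0],[-0.033,-0.019,-0.004,0],[-0.033,-0.019,-0.004,0],[-0.033,-0.019,-0.004,0],[-0.033,-0.019,-0.004,0],[-0.033,-0.019,-0.004,0],[0,0,0,0]]' -1
python3 - <<'E'
from h import *
for c in ["scene","top"]: cv2.imwrite(f"pics/{c}1.png",r.grab_frame(c)[:,:,::-1])
s=r.get_state(); print(s['tcp_pos'],s['joint_positions'], R.from_quat(s['orientation']).as_matrix().round(3))
E
```

```text
time: 1.8
tcp_pos: [0.4837, 0.3442, 0.2917]
orientation: [0.128, 0.992, 0.001, -0.0]
wrist_force: [1.0, -0.4, 0.3]
width: 0.0868
[0.47823156 0.35026611 0.29082094] [-0.7715612   0.29792478  0.09177514  1.68711129 -0.03774925  1.15761427
  0.65393691] [[-0.969  0.246 -0.005]
 [ 0.246  0.969  0.006]
 [ 0.006  0.005 -1.   ]]
```

View pics/scene1.png

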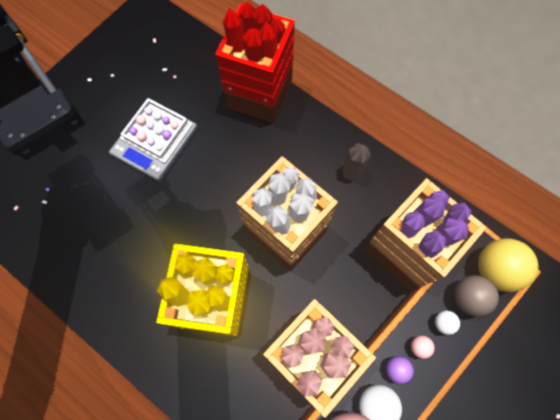

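View pics/top1.png

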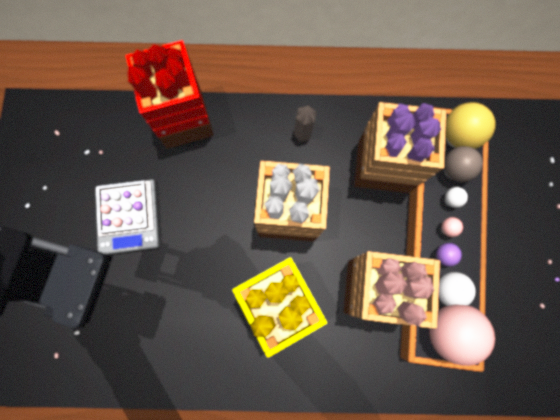

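Run:
```python
from h import *
s=r.get_state(); T=s['tcp_pos']; M=R.from_quat(s['orientation']).as_matrix()
out=[]
for c in ["top","scene"]:
    base=cv2.imread(f"pics/{c}1.png")
    print(c,proj(c,T),proj(c,T+M[:,2]*.025))
    for hx,hy,col in [(.0375,.095,(0,0,255)),(.095,.0375,(0,255,0))]:
        for z in (-.045,-.12):
            P=np.array([T+M@[a*hx,b*hy,z] for a,b in [(1,1),(-1,1),(-1,-1),(1,-1)]])
            cv2.polylines(base,[proj(c,P).round().astype(int)],True,col,1)
    cv2.imwrite(f"pics/{c}1b.png",cv2.resize(base[:350 if c=="top" else 250,:250],None,fx=2,fy=2))
```

```text
top [[ 44.99731617 271.30267041]] [[ 55.88306715 272.37725183]]
scene [[ 34.84991982 109.52126262]] [[ 44.96621042 119.60183509]]
```

View pics/top1b.png

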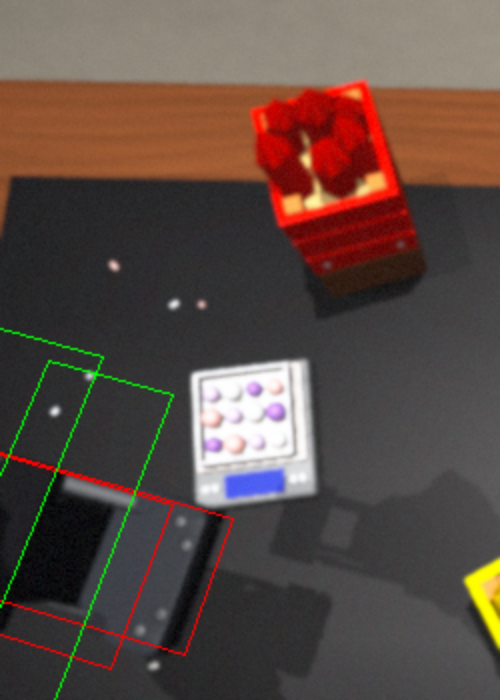

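View pics/scene1b.png

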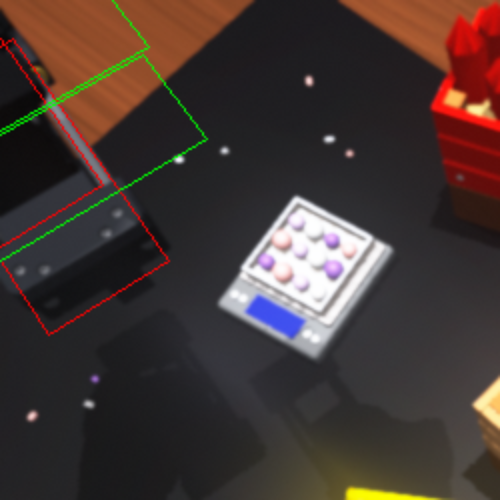

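```bash
python3 -m inch '[[0,0,0,7],[0,0,0,7],[0,0,0,7],[0,0,0,7],[0,0,0,7],[0,0,0,7],[0,0,0,7],[0,0,0,7],[0,0,0,7],[0,0,0,7],[0,0,0,7],[0,0,0,7]]'
cat >> h.py <<'E'
def st(goal=None):
    s=r.get_state(); M=R.from_quat(s['orientation']).as_matrix(); T=s['tcp_pos']
    print("t",round(s['time'],2),"tcp",T.round(4),"tip",(T+.025*M[:,2]).round(4),"j",s['joint_positions'].round(3),"F",s['wrist_force'].round(1),"w",round(s['width'],4))
    print("x",M[:,0].round(3),"y",M[:,1].round(3),"z",M[:,2].round(3))
    if goal is not None: print("tool shift to goal",(M.T@(np.array(goal)-T)).round(4))
    return T,M
E
python3 -c "
from h import *
st([.05,.45,.3])"
```

```text
time: 2.9
tcp_pos: [0.4576, 0.3723, 0.2877]
orientation: [0.765, 0.644, -0.003, -0.011]
wrist_force: [0.4, -0.7, -0.1]
width: 0.0871
t 2.9 tcp [0.4576 0.3723 0.2877] tip [0.4571 0.3726 0.2627] j [-1.001  0.304  0.33   1.704 -0.13   1.158 -0.802] F [ 0.4 -0.7 -0.1] w 0.0871
x [0.17  0.985 0.01 ] y [ 0.985 -0.169 -0.021] z [-0.019  0.013 -1.   ]
tool shift to goal [ 0.0076 -0.415  -0.0036]
```

```bash
python3 -m inch '[[0,-0.038,0,0],[0,-0.038,0,0],[0,-0.038,0,0],[0,-0.038,0,0],[0,-0.038,0,0],[0,-0.038,0,0],[0,-0.038,0,0],[0,-0.038,0,0],[0,-0.038,0,0],[0,-0.038,0,0],[0,0,0,0]]' ; 
python3 -c "
from h import *
st([.05,.40,.3])"
```

```text
time: 3.82
tcp_pos: [0.0469, 0.4437, 0.2939]
orientation: [0.754, 0.656, -0.004, -0.013]
wrist_force: [-0.7, 0.9, 1.0]
width: 0.0868
t 3.82 tcp [0.0469 0.4437 0.2939] tip [0.0463 0.4441 0.2689] j [-1.547  0.041  0.003  1.991 -0.027  1.095 -1.671] F [-0.7  0.9  1. ] w 0.0868
x [0.138 0.99  0.011] y [ 0.99  -0.138 -0.025] z [-0.023  0.015 -1.   ]
tool shift to goal [-0.0428  0.0089 -0.0069]
```

```bash
python3 -m inch '[[-0.03,0,0,0],[-0.03,0,0,0],[-0.03,0,0,0],[-0.03,0,0,0]]' ; 
python3 -c "
from h import *
st([.05,.40,.3])"
```

```text
time: 4.15
tcp_pos: [0.0204, 0.3259, 0.2916]
orientation: [0.746, 0.666, -0.004, -0.014]
wrist_force: [0.3, -0.4, -0.1]
width: 0.0869
t 4.15 tcp [0.0204 0.3259 0.2916] tip [0.0198 0.3263 0.2666] j [-1.57  -0.181 -0.04   2.198 -0.034  1.108 -1.708] F [ 0.3 -0.4 -0.1] w 0.0869
x [0.113 0.993 0.012] y [ 0.993 -0.113 -0.026] z [-0.024  0.015 -1.   ]
tool shift to goal [ 0.077   0.0208 -0.008 ]
```

```bash
python3 -m inch '[[-0.03,0,0,0],[-0.03,0,0,0],[-0.02,0,0,0]]' ; 
python3 -c "
from h import *
st()"; python3 -m inch '[[-0.02,0,0,0],[-0.02,0,0,0]]' ; 
python3 -c "
from h import *
st()"
```

```text
time: 4.4
tcp_pos: [0.0062, 0.2492, 0.2883]
orientation: [0.739, 0.674, -0.006, -0.012]
wrist_force: [0.6, -0.5, 0.9]
width: 0.0867
t 4.4 tcp [0.0062 0.2492 0.2883] tip [0.0056 0.2495 0.2633] j [-1.435 -0.333 -0.18   2.306 -0.091  1.155 -1.661] F [ 0.6 -0.5  0.9] w 0.0867
x [0.092 0.996 0.008] y [ 0.995 -0.092 -0.026] z [-0.025  0.01  -1.   ]
time: 4.57
tcp_pos: [0.0003, 0.2346, 0.2736]
orientation: [0.736, 0.677, -0.015, -0.002]
wrist_force: [-0.6, 0.7, -0.4]
width: 0.0872
t 4.57 tcp [0.0003 0.2346 0.2736] tip [-0.0003  0.2341  0.2486] j [-1.308 -0.334 -0.291  2.335 -0.131  1.148 -1.611] F [-0.6  0.7 -0.4] w 0.0872
x [ 0.083  0.996 -0.02 ] y [ 0.996 -0.084 -0.023] z [-0.025 -0.018 -1.   ]
```

```bash
python3 -m inch '[[0.008,0.029,-0.023,0],[0.008,0.029,-0.023,0],[0.008,0.029,-0.023,0],[0.008,0.029,-0.023,0],[0.008,0.029,-0.023,0],[0.008,0.029,-0.023,0],[0.008,0.029,-0.023,0],[0.008,0.029,-0.023,0],[0.008,0.029,-0.023,0],[0.008,0.029,-0.023,0]]' ; 
python3 -c "
from h import *
st([.5,0,.5])"
```

```text
time: 5.4
tcp_pos: [0.3016, 0.3001, 0.4972]
orientation: [0.726, 0.687, -0.019, 0.007]
wrist_force: [0.3, 0.4, 1.2]
width: 0.0872
t 5.4 tcp [0.3016 0.3001 0.4972] tip [0.3011 0.2992 0.4722] j [-1.144 -0.073  0.237  1.649  0.025  1.603 -0.963] F [0.3 0.4 1.2] w 0.0872
x [ 0.055  0.998 -0.036] y [ 0.998 -0.055 -0.016] z [-0.018 -0.035 -0.999]
tool shift to goal [-0.2888  0.2146  0.0042]
```

```bash
python3 -m inch '[[-0.029,0.021,0,0],[-0.029,0.021,0,0],[-0.029,0.021,0,0],[-0.029,0.021,0,0],[-0.029,0.021,0,0],[-0.029,0.021,0,0],[-0.029,0.021,0,0],[-0.029,0.021,0,0],[-0.029,0.021,0,0],[-0.029,0.021,0,0]]' ; 
python3 -c "
from h import *
st([.25,-.35,.5])"
```

```text
time: 6.23
tcp_pos: [0.506, 0.0129, 0.5077]
orientation: [0.714, 0.7, -0.015, 0.011]
wrist_force: [0.8, 0.5, -0.0]
width: 0.0867
t 6.23 tcp [0.506  0.0129 0.5077] tip [0.5058 0.012  0.4828] j [-0.788  0.057  0.714  1.515 -0.002  1.592 -0.095] F [ 0.8  0.5 -0. ] w 0.0867
x [ 0.02   0.999 -0.037] y [ 1.    -0.021 -0.005] z [-0.006 -0.036 -0.999]
tool shift to goal [-0.3675 -0.2484  0.0225]
```

```bash
python3 -m inch '[[-0.033,-0.022,0.002,0],[-0.033,-0.022,0.002,0],[-0.033,-0.022,0.002,0],[-0.033,-0.022,0.002,0],[-0.033,-0.022,0.002,0],[-0.033,-0.022,0.002,0],[-0.033,-0.022,0.002,0],[-0.033,-0.022,0.002,0],[-0.033,-0.022,0.002,0],[-0.033,-0.022,0.002,0],[-0.033,-0.022,0.002,0]]' ; 
python3 -c "
from h import *
st([-.05,-.45,.55])"
```

```text
time: 7.15
tcp_pos: [0.2638, -0.3461, 0.4982]
orientation: [0.704, 0.709, -0.025, 0.014]
wrist_force: [0.6, -1.2, 0.2]
width: 0.0869
t 7.15 tcp [ 0.2638 -0.3461  0.4982] tip [ 0.2634 -0.3475  0.4733] j [-0.474 -0.31   0.964  1.694  0.31   1.613  0.491] F [ 0.6 -1.2  0.2] w 0.0869
x [-0.008  0.998 -0.055] y [ 1.     0.007 -0.015] z [-0.015 -0.056 -0.998]
tool shift to goal [-0.1043 -0.3152 -0.0413]
```

```bash
python3 -m inch '[[-0.03,-0.02,-0.003,0],[-0.03,-0.02,-0.003,0],[-0.03,-0.02,-0.003,0],[-0.03,-0.02,-0.003,0],[-0.03,-0.02,-0.003,0],[-0.03,-0.02,-0.003,0],[-0.03,-0.02,-0.003,0]]' ; 
python3 -c "
from h import *
st([-.05,-.45,.55])"
```

```text
time: 7.73
tcp_pos: [0.1197, -0.5022, 0.5363]
orientation: [0.692, 0.72, -0.04, 0.038]
wrist_force: [-0.5, 0.4, -0.7]
width: 0.0873
t 7.73 tcp [ 0.1197 -0.5022  0.5363] tip [ 0.1197 -0.505   0.5115] j [-0.419 -0.333  1.288  1.513  0.392  1.629  0.949] F [-0.5  0.4 -0.7] w 0.0873
x [-0.039  0.993 -0.11 ] y [ 0.999  0.039 -0.004] z [-0.    -0.11  -0.994]
tool shift to goal [ 0.057  -0.1676 -0.0193]
```

```bash
python3 -m inch '[[-0.02,-0.01,-0.02,0],[-0.02,-0.01,-0.02,0],[-0.02,-0.01,-0.02,0],[-0.02,-0.01,-0.02,0]]' ; 
python3 -c "
from h import *
st()"
```

```text
time: 8.07
tcp_pos: [0.0766, -0.5178, 0.6202]
orientation: [0.687, 0.722, -0.053, 0.056]
wrist_force: [-0.6, -0.3, -0.1]
width: 0.0868
t 8.07 tcp [ 0.0766 -0.5178  0.6202] tip [ 0.0768 -0.5216  0.5955] j [-0.398 -0.334  1.288  1.322  0.419  1.764  1.058] F [-0.6 -0.3 -0.1] w 0.0868
x [-0.049  0.987 -0.154] y [ 0.999  0.049 -0.001] z [ 0.007 -0.154 -0.988]
```

```bash
python3 -m inch '[[-0.015,-0.005,-0.03,0],[-0.015,-0.005,-0.03,0],[-0.015,-0.005,-0.03,0],[-0.015,-0.005,-0.03,0],[-0.015,-0.005,-0.03,0]]' ; 
python3 -c "
from h import *
st()"
```

```text
time: 8.48
tcp_pos: [0.053, -0.5015, 0.7518]
orientation: [0.68, 0.724, -0.074, 0.088]
wrist_force: [-1.5, -1.1, -0.1]
width: 0.0871
t 8.48 tcp [ 0.053  -0.5015  0.7518] tip [ 0.0537 -0.5072  0.7275] j [-0.477 -0.315  1.288  1.     0.479  1.985  1.139] F [-1.5 -1.1 -0.1] w 0.0871
x [-0.059  0.972 -0.228] y [0.998 0.064 0.014] z [ 0.028 -0.227 -0.974]
```

```bash
python3 -m inch '[[-0.015,0,-0.03,0],[-0.015,0,-0.03,0],[-0.015,0,-0.03,0],[-0.015,0,-0.03,0]]' ; 
python3 -c "
from h import *
st()"
```

```text
time: 8.82
tcp_pos: [0.0522, -0.4829, 0.8142]
orientation: [0.67, 0.723, -0.096, 0.135]
wrist_force: [-1.2, 1.2, -0.4]
width: 0.0869
t 8.82 tcp [ 0.0522 -0.4829  0.8142] tip [ 0.0538 -0.4909  0.7906] j [-0.38  -0.232  1.288  0.874  0.395  1.986  1.236] F [-1.2  1.2 -0.4] w 0.0869
x [-0.065  0.944 -0.324] y [0.996 0.083 0.041] z [ 0.066 -0.32  -0.945]
```

```bash
python3 -m inch '[[-0.01,-0.025,-0.025,0],[-0.01,-0.025,-0.025,0],[-0.01,-0.025,-0.025,0],[-0.01,-0.025,-0.025,0]]' ; 
python3 -c "
from h import *
st()"
```

```text
time: 9.15
tcp_pos: [-0.0359, -0.4616, 0.8585]
orientation: [0.656, 0.726, -0.12, 0.164]
wrist_force: [0.1, -0.4, -0.2]
width: 0.087
t 9.15 tcp [-0.0359 -0.4616  0.8585] tip [-0.0339 -0.4714  0.8355] j [-0.041 -0.169  1.288  0.779  0.216  1.986  1.508] F [ 0.1 -0.4 -0.2] w 0.087
x [-0.084  0.914 -0.396] y [0.993 0.11  0.041] z [ 0.081 -0.39  -0.917]
```

```bash
python3 -m inch '[[-0.01,-0.03,-0.02,0],[-0.01,-0.03,-0.02,0],[-0.01,-0.03,-0.02,0],[-0.01,-0.03,-0.02,0]]' ; 
python3 -c "
from h import *
st()"
```

```text
time: 9.48
tcp_pos: [-0.1437, -0.4551, 0.8794]
orientation: [0.65, 0.721, -0.151, 0.19]
wrist_force: [-1.2, -0.3, 0.3]
width: 0.0872
t 9.48 tcp [-0.1437 -0.4551  0.8794] tip [-0.1418 -0.4667  0.8573] j [ 0.004 -0.257  1.288  0.705  0.302  1.986  1.645] F [-1.2 -0.3  0.3] w 0.0872
x [-0.084  0.879 -0.47 ] y [0.994 0.11  0.028] z [ 0.077 -0.464 -0.882]
```

```bash
python3 -m inch '[[-0.005,-0.036,-0.01,0],[-0.005,-0.036,-0.01,0],[-0.005,-0.036,-0.01,0],[-0.005,-0.036,-0.01,0]]' ; 
python3 -c "
from h import *
st()"
```

```text
time: 9.82
tcp_pos: [-0.2477, -0.4334, 0.882]
orientation: [0.643, 0.718, -0.177, 0.198]
wrist_force: [-0.3, -0.2, -0.5]
width: 0.087
t 9.82 tcp [-0.2477 -0.4334  0.882 ] tip [-0.2463 -0.4461  0.8605] j [ 0.076 -0.334  1.288  0.66   0.362  1.986  1.796] F [-0.3 -0.2 -0.5] w 0.087
x [-0.094  0.854 -0.512] y [0.994 0.11  0.001] z [ 0.057 -0.508 -0.859]
```

```bash
python3 -m inch '[[0,-0.038,0,0],[0,-0.038,0,0],[0,-0.038,0,0],[0,-0.038,0,0]]' ; 
python3 -c "
from h import *
st()"
```

```text
time: 10.15
tcp_pos: [-0.3159, -0.3766, 0.8777]
orientation: [0.645, 0.717, -0.193, 0.182]
wrist_force: [-0.4, -0.9, -0.4]
width: 0.087
t 10.15 tcp [-0.3159 -0.3766  0.8777] tip [-0.3156 -0.3894  0.8562] j [ 0.298 -0.334  1.288  0.678  0.288  1.986  1.959] F [-0.4 -0.9 -0.4] w 0.087
x [-0.102  0.854 -0.51 ] y [ 0.995  0.093 -0.043] z [ 0.011 -0.512 -0.859]
```

```bash
python3 -m inch '[[-0.0035,0.038,0.0125,1],[-0.0035,0.038,0.0125,1],[-0.0035,0.038,0.0125,1],[-0.0035,0.038,0.0125,1],[-0.0035,0.038,0.0125,1],[-0.0035,0.038,0.0125,1]]' ; 
python3 -c "
from h import *
st([.5,-.1,.55])"
```

```text
time: 10.65
tcp_pos: [-0.1003, -0.4207, 0.8224]
orientation: [0.69, 0.67, -0.183, 0.201]
wrist_force: [-0.6, -0.6, -0.6]
width: 0.0871
t 10.65 tcp [-0.1003 -0.4207  0.8224] tip [-0.0999 -0.4338  0.8011] j [ 0.829 -0.269  0.557  1.096  0.212  1.717  1.471] F [-0.6 -0.6 -0.6] w 0.0871
x [ 0.034  0.852 -0.523] y [ 0.999 -0.021  0.031] z [ 0.016 -0.523 -0.852]
tool shift to goal [0.436  0.5847 0.0738]
```

```bash
python3 -m inch '[[0.024,0.032,0.002,0.3],[0.024,0.032,0.002,0.3],[0.024,0.032,0.002,0.3],[0.024,0.032,0.002,0.3],[0.024,0.032,0.002,0.3],[0.024,0.032,0.002,0.3],[0.024,0.032,0.002,0.3],[0.024,0.032,0.002,0.3],[0.024,0.032,0.002,0.3],[0.024,0.032,0.002,0.3]]' ; 
python3 -c "
from h import *
st([.6,.22,.4])"
```

```text
time: 11.48
tcp_pos: [0.1963, -0.2857, 0.727]
orientation: [0.713, 0.651, -0.173, 0.194]
wrist_force: [0.6, -0.3, -0.5]
width: 0.0873
t 11.48 tcp [ 0.1963 -0.2857  0.727 ] tip [ 0.1965 -0.2983  0.7054] j [ 1.078 -0.327 -0.324  1.405  0.271  1.667  0.74 ] F [ 0.6 -0.3 -0.5] w 0.0873
x [ 0.091  0.861 -0.5  ] y [ 0.996 -0.075  0.051] z [ 0.006 -0.503 -0.864]
tool shift to goal [0.6358 0.3471 0.0308]
```

```bash
python3 -m inch '[[0.022,0.034,0.002,0.1],[0.022,0.034,0.002,0.1],[0.022,0.034,0.002,0.1],[0.022,0.034,0.002,0.1],[0.026,0.028,0.002,0.1],[0.026,0.028,0.002,0.1],[0.026,0.028,0.002,0.1],[0.026,0.028,0.002,0.1],[0.026,0.028,0.002,0.1],[0.026,0.028,0.002,0.1]]' ; 
python3 -c "
from h import *
st([.6,.22,.4])"
```

```text
time: 12.32
tcp_pos: [0.5331, -0.0842, 0.6057]
orientation: [0.712, 0.649, -0.166, 0.21]
wrist_force: [-0.2, -1.9, 1.2]
width: 0.0872
t 12.32 tcp [ 0.5331 -0.0842  0.6057] tip [ 0.534  -0.0971  0.5843] j [ 0.662  0.262 -1.14   1.272  0.781  1.907 -0.372] F [-0.2 -1.9  1.2] w 0.0872
x [ 0.102  0.854 -0.509] y [ 0.994 -0.07   0.083] z [ 0.035 -0.515 -0.857]
tool shift to goal [0.3716 0.0283 0.0219]
```

```bash
python3 -m inch '[[0.034,0.005,0.005,0],[0.034,0.005,0.005,0],[0.034,0.005,0.005,0],[0.034,0.005,0.005,0]]' ; 
python3 -c "
from h import *
st([.6,.22,.4])"
```

```text
time: 12.65
tcp_pos: [0.5767, 0.0322, 0.5117]
orientation: [0.71, 0.652, -0.165, 0.209]
wrist_force: [0.0, -0.8, 0.5]
width: 0.0873
t 12.65 tcp [0.5767 0.0322 0.5117] tip [0.5776 0.0194 0.4903] j [ 0.374  0.411 -1.117  1.336  0.828  1.91  -0.687] F [ 0.  -0.8  0.5] w 0.0873
x [ 0.096  0.857 -0.507] y [ 0.995 -0.063  0.082] z [ 0.039 -0.512 -0.858]
tool shift to goal [0.2198 0.0021 0.0007]
```

```bash
python3 -m inch '[[0.036,0.006,0.003,0],[0.036,0.006,0.003,0],[0.036,0.006,0.003,0],[0.036,0.006,0.003,0]]' 0.17; 
python3 -c "
from h import *
st([.623,.185,.25])"
```

```text
time: 12.98
tcp_pos: [0.6159, 0.1629, 0.4224]
orientation: [0.707, 0.654, -0.165, 0.213]
wrist_force: [0.9, -0.6, -0.0]
width: 0.0683
t 12.98 tcp [0.6159 0.1629 0.4224] tip [0.617  0.15   0.4011] j [ 0.07   0.594 -1.046  1.293  0.89   1.924 -0.931] F [ 0.9 -0.6 -0. ] w 0.0683
x [ 0.091  0.854 -0.512] y [ 0.995 -0.054  0.085] z [ 0.045 -0.517 -0.855]
tool shift to goal [ 0.1078 -0.0089  0.1363]
```

```bash
python3 -m inch '[[0.0216,-0.001,0.0273,0],[0.0216,-0.001,0.0273,0],[0.0216,-0.001,0.0273,0]]'; 
python3 -c "
from h import *
st([.623,.185,.25])
for c in ['scene','top']: cv2.imwrite(f'pics/{c}2.png',r.grab_frame(c)[:,:,::-1])"
```

```text
time: 13.23
tcp_pos: [0.6212, 0.195, 0.3135]
orientation: [0.702, 0.66, -0.16, 0.215]
wrist_force: [-0.0, 0.5, -1.4]
width: 0.048
t 13.23 tcp [0.6212 0.195  0.3135] tip [0.6227 0.1822 0.2921] j [ 0.026  0.689 -1.024  1.412  0.925  1.792 -1.071] F [-0.   0.5 -1.4] w 0.048
x [ 0.077  0.858 -0.508] y [ 0.995 -0.036  0.091] z [ 0.06  -0.513 -0.856]
tool shift to goal [ 0.0239 -0.0036  0.0596]
```

View pics/scene2.png

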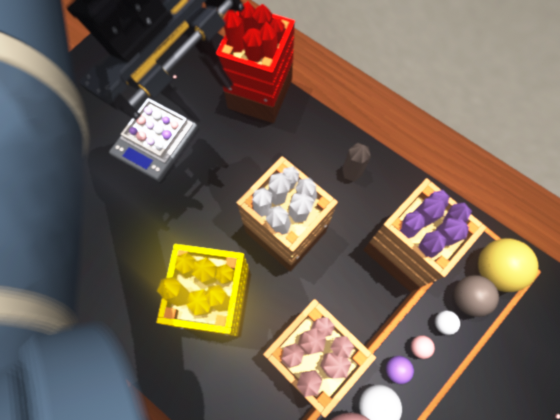

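View pics/top2.png

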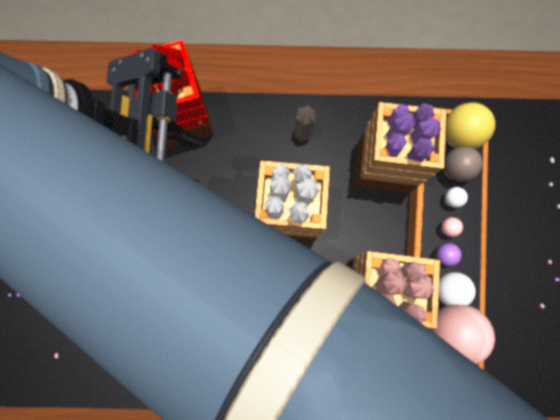

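```bash
cat > fk.py <<'E'
import numpy as np, itertools
from scipy.spatial.transform import Rotation as R
from scipy.optimize import least_squares
D=[([-1.3329,.4695,-.0486,1.5337,.0241,1.1409,-.0823],[.1778,.6506,.2464]),
([-.7716,.2979,.0918,1.6871,-.0377,1.1576,.6539],[.4782,.3503,.2908]),
([-1.001,.304,.33,1.704,-.13,1.158,-.802],[.4576,.3723,.2877]),
([-1.547,.041,.003,1.991,-.027,1.095,-1.671],[.0469,.4437,.2939]),
([-1.308,-.334,-.291,2.335,-.131,1.148,-1.611],[.0003,.2346,.2736]),
([-1.144,-.073,.237,1.649,.025,1.603,-.963],[.3016,.3001,.4972]),
([-.788,.057,.714,1.515,-.002,1.592,-.095],[.506,.0129,.5077]),
([-.474,-.31,.964,1.694,.31,1.613,.491],[.2638,-.3461,.4982]),
([-.398,-.334,1.288,1.322,.419,1.764,1.058],[.0766,-.5178,.6202]),
([-.041,-.169,1.288,.779,.216,1.986,1.508],[-.0359,-.4616,.8585]),
([.298,-.334,1.288,.678,.288,1.986,1.959],[-.3159,-.3766,.8777]),
([.829,-.269,.557,1.096,.212,1.717,1.471],[-.1003,-.4207,.8224]),
([1.078,-.327,-.324,1.405,.271,1.667,.74],[.1963,-.2857,.727]),
([.662,.262,-1.14,1.272,.781,1.907,-.372],[.5331,-.0842,.6057]),
([.07,.594,-1.046,1.293,.89,1.924,-.931],[.6159,.1629,.4224]),
([.026,.689,-1.024,1.412,.925,1.792,-1.071],[.6212,.195,.3135])]
def fk(q,p,s):
    h,L1,e1,L2,e2,L3,e3,c1=p
    z=lambda a:R.from_euler('z',a); y=lambda a:R.from_euler('y',a)
    M=z(s[0]*q[0]+c1)*y(q[1]); P=np.array([0,0,h]); pts=[P]
    P=P+M.apply([0,0,L1]); M=M*z(s[1]*q[2]); P=P+M.apply([e1,0,0]); pts.append(P); M=M*y(q[3])
    P=P+M.apply([e2,0,0]); P=P+M.apply([0,0,L2]); M=M*z(s[2]*q[4]); pts.append(P); M=M*y(q[5])
    P=P+M.apply([e3,0,0]); pts.append(P); P=P+M.apply([0,0,L3]); pts.append(P)
    return pts
def fit():
    best=None
    for s in itertools.product([1,-1],repeat=3):
        f=lambda p:np.concatenate([fk(q,p,s)[-1]-np.array(t) for q,t in D])
        o=least_squares(f,[.3,.45,0,.4,0,.25,0,0.])
        if best is None or o.cost<best[0].cost: best=(o,s)
    return best
if __name__=="__main__":
    o,s=fit(); print(s,o.x.round(4),np.sqrt(2*o.cost/len(D)))
    for p in fk(D[-1][0],o.x,s): print(p.round(3))
E
python3 fk.py
```

```text
(-1, -1, -1) [ 0.2603  0.5568  0.0153  0.4513  0.0248  0.2952 -0.0113 -0.0738] 0.015279790226415218
[0.   0.   0.26]
[ 0.36  -0.023  0.685]
[0.607 0.338 0.573]
[0.614 0.346 0.568]
[0.62  0.194 0.315]
```

```bash
python3 -m inch '[[0.015,-0.0025,0.0285,0.4],[0.015,-0.0025,0.0285,0.4],[0.015,-0.0025,0.0285,0.4],[0.015,-0.0025,0.0285,0.4],[0.015,-0.0025,0.0285,0.4],[0.015,-0.0025,0.0285,0.4]]'; 
python3 -c "
from h import *
st([.623,.17,.0534])
for c in ['scene']: cv2.imwrite(f'pics/{c}3.png',r.grab_frame(c)[:,:,::-1])"
```

```text
time: 13.83
tcp_pos: [0.6299, 0.1929, 0.1273]
orientation: [0.716, 0.644, -0.148, 0.226]
wrist_force: [1.2, 0.6, -0.3]
width: 0.0358
t 13.83 tcp [0.6299 0.1929 0.1273] tip [0.6319 0.1801 0.106 ] j [-0.004  0.866 -0.935  1.576  1.054  1.566 -1.311] F [ 1.2  0.6 -0.3] w 0.0358
x [ 0.127  0.855 -0.503] y [ 0.989 -0.069  0.134] z [ 0.08  -0.515 -0.854]
tool shift to goal [ 0.0167 -0.0152  0.0743]
```

View pics/scene3.png

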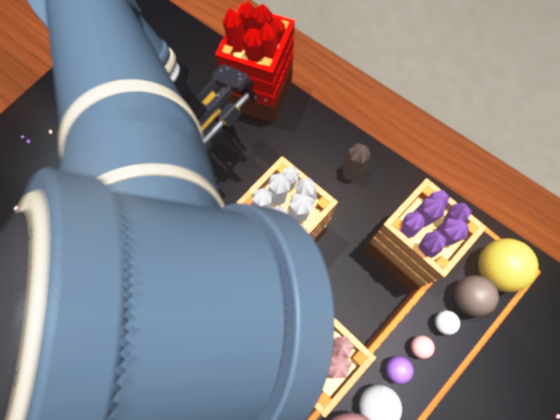

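```bash
python3 -m inch '[[0.003,-0.004,0.02,0.2],[0.003,-0.004,0.02,0.2],[0.003,-0.004,0.02,0.2],[0.003,-0.004,0.018,0.2]]'; 
python3 -c "
from h import *
st([.623,.163,.0484])
for c in ['top','scene']: cv2.imwrite(f'pics/{c}4.png',r.grab_frame(c)[:,:,::-1])"
```

```text
time: 14.22
tcp_pos: [0.6242, 0.1654, 0.051]
orientation: [0.72, 0.638, -0.145, 0.23]
wrist_force: [0.0, -0.0, -0.1]
width: 0.0361
t 14.22 tcp [0.6242 0.1654 0.051 ] tip [0.6263 0.1525 0.0297] j [ 0.016  0.934 -0.888  1.658  1.13   1.466 -1.401] F [ 0.  -0.  -0.1] w 0.0361
x [ 0.144  0.852 -0.503] y [ 0.986 -0.08   0.147] z [ 0.085 -0.517 -0.852]
tool shift to goal [-0.0009 -0.0014  0.0033]
```

View pics/top4.png

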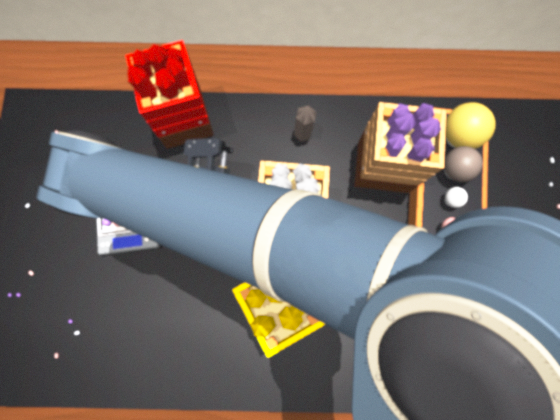

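View pics/scene4.png

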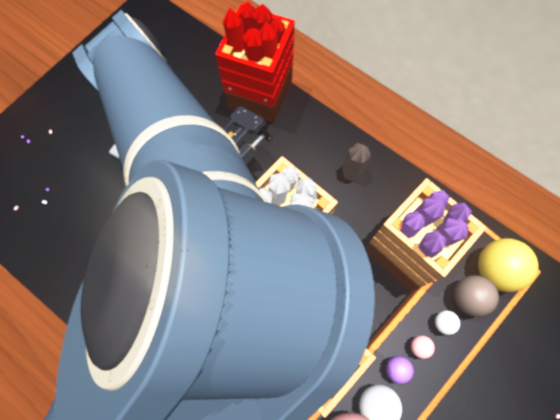

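```bash
cat >> h.py <<'E'
HOME=np.array([.590,-.1284]); EX=np.array([-.102,-.9948,0]); EY=np.array([.9948,-.102,0])
from fk import fit,fk
def ps():
    T,M=st(); tip=T+.025*M[:,2]; lead=[tip-M[:,0]*.0095+M[:,1]*o for o in (-.0255,.0255)]
    print("lead-",lead[0].round(4),"lead+",lead[1].round(4))
    hf=np.r_[HOME,0]-.055*EX
    for l in lead: print(" to home front:",round((hf-l)@EX,4)," lateral from centre:",round((l-hf)@EY,4))
    print("yaw y",np.degrees(np.arctan2(M[1,1],M[0,1])).round(2),"body corners z/gap:")
    # body front-bottom edge vs lead, along EX
    for o in (-.095,.095):
        b=T+M@np.array([-.0375,o,-.045]); print("  body",b.round(3),"behind lead",round(max(l@EX for l in lead)-b@EX,4))
    dl=[M.T@v for v in (EX,EY,[0,0,1])]; print("EX in tool",dl[0].round(3),"EY",dl[1].round(3),"up",dl[2].round(3))
    q=r.get_state()['joint_positions']; o,s=fit(); print("fk",[p.round(2).tolist() for p in fk(q,o.x,s)[1:3]])
E
python3 -m inch '[[-0.007,0,0.0045,0],[-0.007,0,0.0045,0],[-0.007,0,0.0045,0],[-0.005,0,0.003,0]]'; python3 -c "
from h import *
ps()"
```

```text
time: 14.65
tcp_pos: [0.6217, 0.1327, 0.051]
orientation: [0.72, 0.638, -0.146, 0.23]
wrist_force: [0.3, 0.0, -1.0]
width: 0.0362
t 14.65 tcp [0.6217 0.1327 0.051 ] tip [0.6238 0.1197 0.0297] j [ 0.068  0.915 -0.887  1.702  1.143  1.439 -1.386] F [ 0.3  0.  -1. ] w 0.0362
x [ 0.143  0.852 -0.504] y [ 0.986 -0.079  0.146] z [ 0.085 -0.517 -0.852]
lead- [0.5973 0.1137 0.0307] lead+ [0.6476 0.1096 0.0382]
 to home front: 0.1865  lateral from centre: -0.0174
 to home front: 0.1877  lateral from centre: 0.0331
yaw y -4.57 body corners z/gap:
  body [0.519 0.132 0.094] behind lead 0.0098
  body [0.706 0.117 0.122] behind lead 0.014
EX in tool [-0.862 -0.022  0.506] EY [0.055 0.989 0.137] up [-0.504  0.146 -0.852]
fk [[0.44, -0.05, 0.59], [0.6, 0.27, 0.32]]
```

Run:
```python
import cv2
a=cv2.imread("pics/top0.png")[250:365,225:335]; b=cv2.imread("pics/scene0.png")[235:345,150:260]
cv2.imwrite("pics/y1.png",cv2.resize(a,None,fx=5,fy=5,interpolation=cv2.INTER_CUBIC)); cv2.imwrite("pics/y2.png",cv2.resize(b,None,fx=5,fy=5,interpolation=cv2.INTER_CUBIC))
```

```text
(no output)
```

View pics/y1.png

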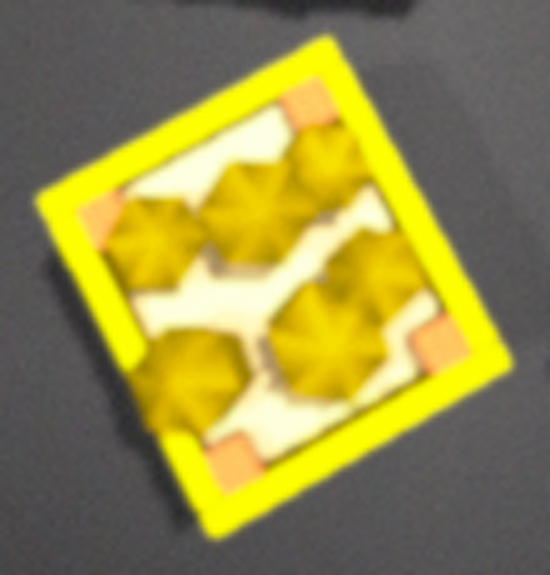

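View pics/y2.png

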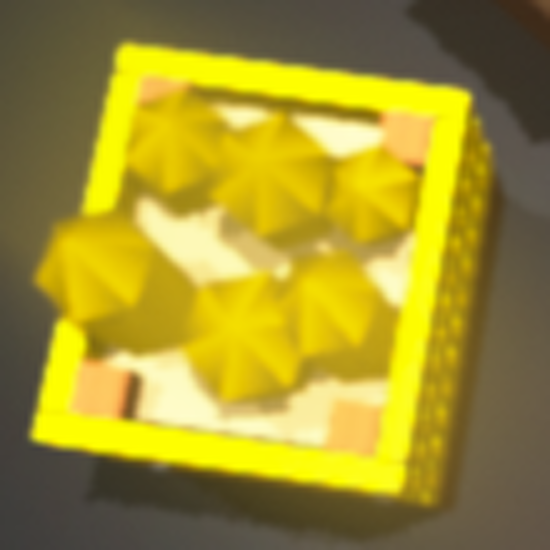

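Run:
```python
from h import *
Y=np.array([ray("top",np.array(p)/5+[225,250],.17)[:2] for p in [(37,200),(328,37),(512,362),(215,540)]]); print(Y.round(4))
Y2=np.array([ray("scene",np.array(p)/5+[150,235],.17)[:2] for p in [(118,43),(472,92),(400,492),(32,440)]]); print(Y2.round(4))
# final body footprint: translate current pose so lead is at home front
T,M=st(); tip=T+.025*M[:,2]; lead=tip-M[:,0]*.0095
hf=np.r_[HOME,0]-.055*EX; rem=(hf-lead)@EX
for trav in (.06,.1,.14,rem):
  for lat in (0,.005):
    B=np.array([T+EX*trav+EY*lat+M@np.array([a,-.095,c]) for a in(-.0375,.0375) for c in (-.045,-.085,-.125)])
    # signed dist of yellow corners from body side plane (normal = M[:,1]) 
    n=M[:,1]; p0=T+EX*trav+EY*lat-.095*n
    ds=[(p0-np.r_[y,z])@n for y in Y for z in (.02,.1,.17)]
    print(round(trav,3),lat,"gap (neg = clear by)",round(-max(-d for d in ds)*1000,1), B[:,:2].min(0).round(3))
```

```text
[[ 0.4609  0.1364]
 [ 0.511   0.0504]
 [ 0.4172 -0.0047]
 [ 0.366   0.0812]]
[[ 0.4618  0.1386]
 [ 0.5128  0.0505]
 [ 0.4171 -0.0036]
 [ 0.3666  0.0829]]
t 14.65 tcp [0.6217 0.1327 0.051 ] tip [0.6238 0.1197 0.0297] j [ 0.068  0.915 -0.887  1.702  1.143  1.439 -1.386] F [ 0.3  0.  -1. ] w 0.0362
x [ 0.143  0.852 -0.504] y [ 0.986 -0.079  0.146] z [ 0.085 -0.517 -0.852]
0.06 0 gap (neg = clear by) -11.0 [0.506 0.072]
0.06 0.005 gap (neg = clear by) -6.0 [0.511 0.071]
0.1 0 gap (neg = clear by) -11.9 [0.502 0.032]
0.1 0.005 gap (neg = clear by) -6.9 [0.507 0.032]
0.14 0 gap (neg = clear by) -12.8 [ 0.498 -0.008]
0.14 0.005 gap (neg = clear by) -7.8 [ 0.503 -0.008]
0.187 0 gap (neg = clear by) -13.8 [ 0.493 -0.055]
0.187 0.005 gap (neg = clear by) -8.9 [ 0.498 -0.055]
```

```bash
python3 -m inch '[[0.02,0,-0.012,0],[0.005,0,-0.025,0],[-0.015,0.005,-0.036,0],[-0.02,0.005,-0.034,0],[-0.02,0.005,-0.034,0],[-0.02,0.005,-0.034,0],[-0.02,0.005,-0.034,0],[-0.02,0.005,-0.034,0],[-0.02,0.005,-0.034,0],[-0.02,0.005,-0.034,0],[-0.02,0.005,-0.034,0]]'; python3 -c "
from h import *
st([.53,-.08,.6])"
```

```text
time: 15.57
tcp_pos: [0.614, 0.171, 0.4377]
orientation: [0.721, 0.636, -0.151, 0.232]
wrist_force: [1.1, 0.9, 0.3]
width: 0.0359
t 15.57 tcp [0.614  0.171  0.4377] tip [0.616  0.1579 0.4165] j [ 0.043  0.571 -1.027  1.283  0.898  1.925 -0.976] F [1.1 0.9 0.3] w 0.0359
x [ 0.146  0.846 -0.513] y [ 0.986 -0.084  0.142] z [ 0.077 -0.526 -0.847]
tool shift to goal [-0.3079 -0.0388 -0.0118]
```

```bash
python3 -m inch '[[-0.036,-0.012,-0.006,0],[-0.036,-0.012,-0.006,0],[-0.036,-0.012,-0.006,0],[-0.036,-0.015,-0.004,0],[-0.036,-0.018,-0.002,0],[-0.036,-0.018,-0.002,0],[-0.036,-0.018,-0.002,0],[-0.036,-0.018,-0.002,0],[-0.033,-0.024,0,0],[-0.033,-0.024,0,0],[-0.033,-0.024,0,0],[-0.033,-0.024,0,0]]'; python3 -c "
from h import *
st([.2,-.3,.75])"
```

```text
time: 16.57
tcp_pos: [0.3219, -0.15, 0.6609]
orientation: [0.718, 0.636, -0.147, 0.242]
wrist_force: [2.1, 0.2, 0.2]
width: 0.0361
t 16.57 tcp [ 0.3219 -0.15    0.6609] tip [ 0.3243 -0.1634  0.6399] j [ 0.866 -0.329 -0.607  1.536  0.328  1.617  0.198] F [2.1 0.2 0.2] w 0.0361
x [ 0.149  0.842 -0.518] y [ 0.984 -0.075  0.161] z [ 0.097 -0.534 -0.84 ]
tool shift to goal [-0.1906 -0.0944 -0.0067]
```

```bash
python3 -m inch '[[-0.03,-0.024,-0.003,0],[-0.03,-0.024,-0.003,0],[-0.03,-0.024,-0.003,0],[-0.03,-0.026,-0.002,0],[-0.028,-0.028,-0.002,0],[-0.028,-0.028,-0.002,0],[-0.028,-0.028,-0.002,0],[-0.028,-0.028,-0.002,0],[-0.028,-0.028,-0.002,0],[-0.028,-0.028,-0.002,0],[-0.028,-0.028,-0.002,0],[-0.028,-0.028,-0.002,0]]'; python3 -c "
from h import *
st([-.316,-.377,.88])"
```

```text
time: 17.57
tcp_pos: [0.0837, -0.3585, 0.8086]
orientation: [0.695, 0.664, -0.145, 0.232]
wrist_force: [-0.5, -1.7, 0.5]
width: 0.0363
t 17.57 tcp [ 0.0837 -0.3585  0.8086] tip [ 0.0864 -0.3714  0.7873] j [ 0.896 -0.304  0.109  1.205  0.22   1.707  1.053] F [-0.5 -1.7  0.5] w 0.0363
x [ 0.075  0.857 -0.51 ] y [ 0.991 -0.009  0.13 ] z [ 0.107 -0.516 -0.85 ]
tool shift to goal [-0.0823 -0.3869 -0.0939]
```

```bash
python3 -m inch '[[-0.008,-0.038,-0.009,0],[-0.008,-0.038,-0.009,0],[-0.008,-0.038,-0.009,0],[-0.008,-0.038,-0.009,0],[-0.008,-0.038,-0.009,0],[-0.008,-0.038,-0.009,0],[-0.008,-0.038,-0.009,0],[-0.008,-0.038,-0.009,0],[-0.008,-0.038,-0.009,0],[-0.008,-0.038,-0.009,0]]'; python3 -c "
from h import *
st([-.4,-.3,.88])"
```

```text
time: 18.4
tcp_pos: [-0.2938, -0.3584, 0.8738]
orientation: [0.701, 0.656, -0.151, 0.234]
wrist_force: [1.4, 2.9, 0.7]
width: 0.0361
t 18.4 tcp [-0.2938 -0.3584  0.8738] tip [-0.2914 -0.3716  0.8527] j [ 0.494 -0.298  1.262  0.748  0.065  1.958  1.793] F [1.4 2.9 0.7] w 0.0361
x [ 0.094  0.85  -0.519] y [ 0.991 -0.03   0.13 ] z [ 0.095 -0.527 -0.845]
tool shift to goal [ 0.0364 -0.1062 -0.0461]
```

```bash
python3 -m inch '[[0,-0.036,-0.015,0],[0,-0.036,-0.015,0],[0,-0.036,-0.015,0],[0,-0.036,-0.015,0]]'; python3 -c "
from h import *
st()"
```

```text
time: 18.73
tcp_pos: [-0.3591, -0.2951, 0.8754]
orientation: [0.694, 0.659, -0.178, 0.228]
wrist_force: [-1.2, 0.9, 0.4]
width: 0.036
t 18.73 tcp [-0.3591 -0.2951  0.8754] tip [-0.3578 -0.3088  0.8545] j [ 0.609 -0.334  1.286  0.718  0.06   1.986  1.955] F [-1.2  0.9  0.4] w 0.036
x [ 0.067  0.834 -0.547] y [ 0.996 -0.027  0.082] z [ 0.054 -0.551 -0.833]
```

```bash
python3 -m inch '[[0.01,-0.036,-0.015,0],[0.01,-0.036,-0.015,0],[0.01,-0.036,-0.015,0],[0.01,-0.036,-0.015,0],[0.01,-0.036,-0.015,0]]'; python3 -c "
from h import *
st()"
```

```text
time: 19.15
tcp_pos: [-0.4178, -0.1689, 0.8571]
orientation: [0.7, 0.651, -0.209, 0.206]
wrist_force: [0.5, 0.1, -0.9]
width: 0.036
t 19.15 tcp [-0.4178 -0.1689  0.8571] tip [-0.4185 -0.1829  0.8364] j [ 1.001 -0.334  1.287  0.79  -0.07   1.986  2.232] F [ 0.5  0.1 -0.9] w 0.036
x [ 0.066  0.826 -0.56 ] y [ 0.998 -0.068  0.016] z [-0.025 -0.56  -0.828]
```

```bash
python3 -m inch '[[0.01,-0.036,-0.015,0],[0.01,-0.036,-0.015,0],[0.01,-0.036,-0.015,0],[0.01,-0.036,-0.015,0],[0.01,-0.036,-0.015,0]]'; python3 -c "
from h import *
st([-.1,-.42,.82])"
```

```text
time: 19.57
tcp_pos: [-0.4414, -0.0636, 0.846]
orientation: [0.713, 0.638, -0.238, 0.17]
wrist_force: [-0.3, 0.1, -0.6]
width: 0.036
t 19.57 tcp [-0.4414 -0.0636  0.846 ] tip [-0.4445 -0.0772  0.8253] j [ 1.276 -0.334  1.287  0.828 -0.113  1.986  2.438] F [-0.3  0.1 -0.6] w 0.036
x [ 0.073  0.828 -0.556] y [ 0.99  -0.129 -0.061] z [-0.123 -0.546 -0.829]
tool shift to goal [-0.2554  0.3855  0.1743]
```

```bash
python3 -m inch '[[-0.028,0.022,0.012,0],[-0.028,0.022,0.012,0],[-0.028,0.022,0.012,0],[-0.028,0.022,0.012,0],[-0.028,0.022,0.012,0],[-0.028,0.022,0.012,0],[-0.012,0.036,0.0145,0],[-0.012,0.036,0.0145,0],[-0.012,0.036,0.0145,0],[-0.012,0.036,0.0145,0],[-0.012,0.036,0.0145,0],[-0.012,0.036,0.0145,0]]'; python3 -c "
from h import *
st([.2,-.29,.727])"
```

```text
time: 20.57
tcp_pos: [-0.1415, -0.3796, 0.8354]
orientation: [0.724, 0.618, -0.251, 0.175]
wrist_force: [-0.4, -0.8, 0.6]
width: 0.0365
t 20.57 tcp [-0.1415 -0.3796  0.8354] tip [-0.1452 -0.3937  0.8151] j [ 1.636 -0.246  0.101  1.129  0.074  1.636  1.613] F [-0.4 -0.8  0.6] w 0.0365
x [ 0.109  0.807 -0.581] y [ 0.983 -0.174 -0.057] z [-0.147 -0.564 -0.812]
tool shift to goal [ 0.1725  0.3263 -0.0129]
```

```bash
python3 -m inch '[[0.019,0.036,-0.001,0],[0.019,0.036,-0.001,0],[0.019,0.036,-0.001,0],[0.019,0.036,-0.001,0],[0.019,0.036,-0.001,0],[0.019,0.036,-0.001,0],[0.019,0.036,-0.001,0],[0.019,0.036,-0.001,0],[0.019,0.036,-0.001,0]]'; python3 -c "
from h import *
st([.53,-.08,.6])"
```

```text
time: 21.32
tcp_pos: [0.1836, -0.3059, 0.7306]
orientation: [0.729, 0.616, -0.25, 0.165]
wrist_force: [0.2, -0.5, 0.2]
width: 0.0362
t 21.32 tcp [ 0.1836 -0.3059  0.7306] tip [ 0.1796 -0.3196  0.7101] j [ 1.269 -0.295 -0.49   1.39   0.394  1.696  0.721] F [ 0.2 -0.5  0.2] w 0.0362
x [ 0.117  0.815 -0.568] y [ 0.98  -0.187 -0.067] z [-0.161 -0.549 -0.821]
tool shift to goal [ 0.2988  0.3059 -0.0724]
```

```bash
python3 -m inch '[[0.022,0.034,-0.006,-0.4],[0.022,0.034,-0.006,-0.4],[0.022,0.034,-0.006,-0.4],[0.024,0.032,-0.006,-0.4],[0.026,0.028,-0.006,-0.4],[0.028,0.026,-0.006,-0.4],[0.03,0.025,-0.006,-0.4],[0.03,0.025,-0.006,-0.4],[0.03,0.025,-0.006,-0.4],[0.03,0.025,-0.006,-0.4]]'; python3 -c "
from h import *
st([.615,.165,.42])
print([ray('scene',p,0).round(3)[:2].tolist() for p in [(225,110),(268,121)]],[ray('scene',p,.17).round(3)[:2].tolist() for p in [(219,49),(272,66),(295,18),(236,6)]])
"
```

```text
time: 22.15
tcp_pos: [0.4492, -0.1399, 0.6328]
orientation: [0.709, 0.637, -0.255, 0.162]
wrist_force: [-0.9, -1.1, 1.2]
width: 0.0359
t 22.15 tcp [ 0.4492 -0.1399  0.6328] tip [ 0.4453 -0.1538  0.6124] j [ 0.528  0.112 -0.742  1.311  0.673  1.983 -0.126] F [-0.9 -1.1  1.2] w 0.0359
x [ 0.058  0.82  -0.569] y [ 0.986 -0.136 -0.095] z [-0.155 -0.555 -0.817]
tool shift to goal [ 0.3808  0.1423 -0.0212]
[[0.736, 0.303], [0.77, 0.219]] [[0.752, 0.303], [0.781, 0.213], [0.88, 0.242], [0.837, 0.337]]
```

```bash
python3 -m inch '[[0.036,0.012,0.006,0],[0.036,0.012,0.006,0],[0.036,0.012,0.006,0],[0.036,0.015,0.004,0],[0.036,0.015,0.002,0],[0.036,0.015,0.002,0],[0.036,0.015,0,0],[0.036,0.015,0,0]]'; python3 -c "
from h import *
st([.628,.19,.3])
"
```

```text
time: 22.82
tcp_pos: [0.5749, 0.0701, 0.438]
orientation: [0.714, 0.63, -0.253, 0.171]
wrist_force: [0.6, -0.1, 0.5]
width: 0.0362
t 22.82 tcp [0.5749 0.0701 0.438 ] tip [0.5712 0.056  0.4177] j [ 0.095  0.476 -0.806  1.345  0.717  1.959 -0.761] F [ 0.6 -0.1  0.5] w 0.0362
x [ 0.078  0.813 -0.577] y [ 0.986 -0.148 -0.074] z [-0.146 -0.563 -0.813]
tool shift to goal [0.1813 0.045  0.0369]
```

```bash
python3 -m inch '[[0.036,0.01,0.005,-0.7],[0.036,0.01,0.005,-0.7],[0.036,0.01,0.008,-0.7],[0.032,0.01,0.016,-0.7],[0.022,0.006,0.026,-0.7]]'; python3 -c "
from h import *
st([.63,.185,.15])
"
```

```text
time: 23.23
tcp_pos: [0.6234, 0.1722, 0.2895]
orientation: [0.694, 0.654, -0.253, 0.164]
wrist_force: [-1.3, -0.0, -0.3]
width: 0.0364
t 23.23 tcp [0.6234 0.1722 0.2895] tip [0.6201 0.1582 0.2691] j [-0.077  0.71  -0.784  1.328  0.769  1.852 -0.924] F [-1.3 -0.  -0.3] w 0.0364
x [ 0.016  0.825 -0.565] y [ 0.991 -0.09  -0.103] z [-0.136 -0.558 -0.818]
tool shift to goal [0.0895 0.0197 0.1062]
```

```bash
python3 -m inch '[[0.0185,0.0043,0.0284,0],[0.0185,0.0043,0.0284,0],[0.0185,0.0043,0.0284,0],[0.0185,0.0043,0.0284,0],[0.0185,0.0043,0.0284,0],[0.012,0.003,0.018,0]]'; python3 -c "
from h import *
ps(); st([.628,.16,.0505])
"
```

```text
time: 23.73
tcp_pos: [0.6276, 0.1681, 0.0894]
orientation: [0.693, 0.656, -0.25, 0.164]
wrist_force: [-0.4, -0.8, -0.6]
width: 0.0362
t 23.73 tcp [0.6276 0.1681 0.0894] tip [0.6243 0.1542 0.0688] j [-0.085  0.903 -0.727  1.477  0.864  1.592 -1.088] F [-0.4 -0.8 -0.6] w 0.0362
x [ 0.014  0.828 -0.561] y [ 0.991 -0.085 -0.1  ] z [-0.131 -0.555 -0.822]
lead- [0.5989 0.1485 0.0767] lead+ [0.6495 0.1442 0.0716]
 to home front: 0.2214  lateral from centre: -0.0194
 to home front: 0.2222  lateral from centre: 0.0314
yaw y -4.89 body corners z/gap:
  body [0.539 0.17  0.157] behind lead 0.0153
  body [0.727 0.154 0.138] behind lead 0.0185
EX in tool [-0.825 -0.017  0.565] EY [-0.07   0.995 -0.073] up [-0.561 -0.1   -0.822]
fk [[0.44, 0.02, 0.6], [0.66, 0.32, 0.34]]
t 23.73 tcp [0.6276 0.1681 0.0894] tip [0.6243 0.1542 0.0688] j [-0.085  0.903 -0.727  1.477  0.864  1.592 -1.088] F [-0.4 -0.8 -0.6] w 0.0362
x [ 0.014  0.828 -0.561] y [ 0.991 -0.085 -0.1  ] z [-0.131 -0.555 -0.822]
tool shift to goal [0.0151 0.005  0.0364]
```

```bash
python3 -m inch '[[0.007,0.0025,0.016,0],[0.007,0.0025,0.016,0],[0.002,0.001,0.006,0],[-0.006,0,0.004,0],[-0.008,0,0.005,0]]'; python3 -c "
from h import *
ps()
Y=np.array([[.511,.0504],[.4609,.1375],[.4172,-.0042]])
T,M=st(); n=M[:,1]
for trav in (.05,.1,.15,.19):
    p0=T+EX*trav-.095*n; print(trav,[round(((p0-np.r_[y,z])@n)*1000,1) for y in Y[:1] for z in (.08,.17,.2)])
"
```

```text
time: 24.15
tcp_pos: [0.6264, 0.1408, 0.0438]
orientation: [0.692, 0.657, -0.251, 0.163]
wrist_force: [-0.2, 0.9, 0.5]
width: 0.0366
t 24.15 tcp [0.6264 0.1408 0.0438] tip [0.6231 0.1269 0.0233] j [-0.055  0.942 -0.707  1.524  0.903  1.523 -1.105] F [-0.2  0.9  0.5] w 0.0366
x [ 0.011  0.828 -0.561] y [ 0.991 -0.084 -0.104] z [-0.133 -0.555 -0.821]
lead- [0.5977 0.1212 0.0313] lead+ [0.6483 0.1169 0.026 ]
 to home front: 0.1941  lateral from centre: -0.0178
 to home front: 0.195  lateral from centre: 0.033
yaw y -4.83 body corners z/gap:
  body [0.538 0.143 0.112] behind lead 0.0153
  body [0.726 0.127 0.092] behind lead 0.0187
EX in tool [-0.825 -0.018  0.566] EY [-0.073  0.994 -0.076] up [-0.561 -0.104 -0.821]
fk [[0.46, 0.0, 0.58], [0.66, 0.29, 0.3]]
t 24.15 tcp [0.6264 0.1408 0.0438] tip [0.6231 0.1269 0.0233] j [-0.055  0.942 -0.707  1.524  0.903  1.523 -1.105] F [-0.2  0.9  0.5] w 0.0366
x [ 0.011  0.828 -0.561] y [ 0.991 -0.084 -0.104] z [-0.133 -0.555 -0.821]
0.05 [np.float64(14.7), np.float64(24.1), np.float64(27.2)]
0.1 [np.float64(13.8), np.float64(23.2), np.float64(26.3)]
0.15 [np.float64(12.9), np.float64(22.3), np.float64(25.4)]
0.19 [np.float64(12.2), np.float64(21.6), np.float64(24.7)]
```

```bash
python3 -m inch '[[-0.005,0,0.0034,0],[-0.005,0,0.0034,0],[-0.004,0,0.0027,0],[-0.004,0,0.0027,0],[-0.004,0,0.0027,0]]'; python3 -c "
from h import *
ps()
cv2.imwrite('pics/scene5.png',r.grab_frame('scene')[:,:,::-1]);cv2.imwrite('pics/top5.png',r.grab_frame('top')[:,:,::-1])
"
```

```text
time: 24.57
tcp_pos: [0.6271, 0.1227, 0.0473]
orientation: [0.695, 0.661, -0.235, 0.157]
wrist_force: [1.0, 8.7, -2.8]
width: 0.036
t 24.57 tcp [0.6271 0.1227 0.0473] tip [0.6241 0.1095 0.0263] j [-0.012  0.917 -0.716  1.558  0.909  1.48  -1.089] F [ 1.   8.7 -2.8] w 0.036
x [ 0.016  0.845 -0.535] y [ 0.993 -0.077 -0.093] z [-0.12  -0.529 -0.84 ]
lead- [0.5986 0.1034 0.0338] lead+ [0.6493 0.0995 0.029 ]
 to home front: 0.1765  lateral from centre: -0.0151
 to home front: 0.1778  lateral from centre: 0.0357
yaw y -4.46 body corners z/gap:
  body [0.538 0.122 0.114] behind lead 0.0124
  body [0.726 0.108 0.096] behind lead 0.0171
EX in tool [-0.842 -0.024  0.539] EY [-0.071  0.995 -0.065] up [-0.535 -0.093 -0.84 ]
fk [[0.45, -0.02, 0.59], [0.66, 0.27, 0.31]]
```

View pics/scene5.png

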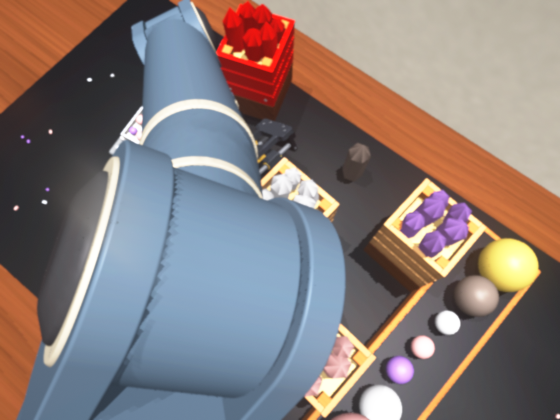

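View pics/top5.png

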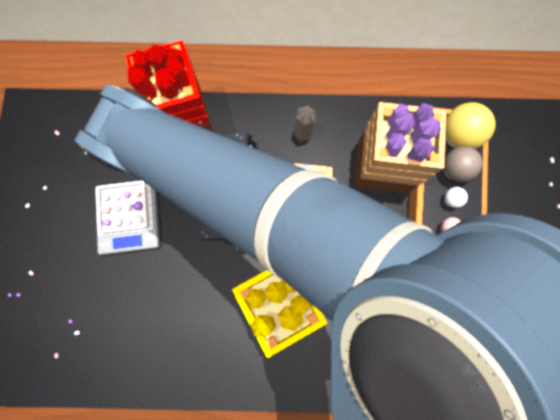

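```bash
python3 -m inch '[[-0.0096,0,0.0073,0],[-0.0096,0,0.0073,0],[-0.0096,0,0.0073,0]]'; python3 -c "
from h import *
ps()
"
```

```text
time: 24.92
tcp_pos: [0.6257, 0.1114, 0.0482]
orientation: [0.696, 0.67, -0.214, 0.146]
wrist_force: [-0.3, 14.9, 2.8]
width: 0.0364
t 24.92 tcp [0.6257 0.1114 0.0482] tip [0.6232 0.0992 0.0266] j [ 0.034  0.895 -0.736  1.596  0.914  1.425 -1.072] F [-0.3 14.9  2.8] w 0.0364
x [ 0.011  0.87  -0.493] y [ 0.995 -0.059 -0.083] z [-0.101 -0.49  -0.866]
lead- [0.5977 0.0924 0.0334] lead+ [0.6485 0.0894 0.0291]
 to home front: 0.1655  lateral from centre: -0.0148
 to home front: 0.1676  lateral from centre: 0.036
yaw y -3.41 body corners z/gap:
  body [0.535 0.106 0.114] behind lead 0.0076
  body [0.724 0.095 0.098] behind lead 0.0157
EX in tool [-0.866 -0.043  0.498] EY [-0.078  0.996 -0.051] up [-0.493 -0.083 -0.866]
fk [[0.44, -0.04, 0.6], [0.65, 0.24, 0.32]]
```

```bash
python3 -c "
from h import *
for i in range(3):
    r.grab_frame('top'); s=r.get_state(); print(s['time'],s['tcp_pos'].round(4),s['wrist_force'].round(1),R.from_quat(s['orientation']).as_matrix()[:,2].round(3))
"
```

```text
24.9667 [0.6257 0.109  0.0484] [ 1.1  9.2 -0.8] [-0.102 -0.492 -0.865]
25.0167 [0.6257 0.1085 0.0483] [ 0.7 11.4  1.9] [-0.103 -0.493 -0.864]
25.0667 [0.6258 0.1086 0.0482] [ 0.8 10.   1.1] [-0.103 -0.494 -0.863]
```

```bash
python3 -m inch '[[0.013,0,-0.0075,0.6],[0.009,0.0015,0.0155,0.6],[0.003,0.0005,0.005,0],[0.003,0.0005,0.005,0],[0.003,0.0005,0.005,0],[0.003,0.0005,0.005,0]]'; python3 -c "
from h import *
ps()
"
```

```text
time: 25.57
tcp_pos: [0.6297, 0.1274, 0.0266]
orientation: [0.705, 0.657, -0.215, 0.159]
wrist_force: [-7.4, 1.3, 26.5]
width: 0.0361
t 25.57 tcp [0.6297 0.1274 0.0266] tip [0.6274 0.1148 0.0052] j [-0.009  0.934 -0.716  1.576  0.935  1.424 -1.138] F [-7.4  1.3 26.5] w 0.0361
x [ 0.044  0.858 -0.512] y [ 0.995 -0.085 -0.058] z [-0.093 -0.507 -0.857]
lead- [0.6016 0.1088 0.0115] lead+ [0.6523 0.1044 0.0086]
 to home front: 0.1821  lateral from centre: -0.0126
 to home front: 0.183  lateral from centre: 0.0383
yaw y -4.9 body corners z/gap:
  body [0.538 0.126 0.09 ] behind lead 0.0108
  body [0.727 0.11  0.079] behind lead 0.014
EX in tool [-0.858 -0.017  0.514] EY [-0.044  0.998 -0.041] up [-0.512 -0.058 -0.857]
fk [[0.45, -0.02, 0.58], [0.65, 0.26, 0.29]]
```

```bash
python3 -m inch '[[0.003,0.0005,0.005,0],[0.003,0.0005,0.005,0],[0.003,0.0005,0.005,0],[0.003,0.0005,0.005,0],[0.003,0.0005,0.005,0],[0.003,0.0005,0.005,0],[0.003,0.0005,0.005,0],[0.003,0.0005,0.005,0],[0.003,0.0005,0.005,0],[0.003,0.0005,0.005,0]]'; python3 -c "
from h import *
ps()
"
```

```text
time: 26.4
tcp_pos: [0.6295, 0.1292, 0.0259]
orientation: [0.705, 0.644, -0.231, 0.184]
wrist_force: [-6.7, 2.7, 24.7]
width: 0.0358
t 26.4 tcp [0.6295 0.1292 0.0259] tip [0.6272 0.1153 0.0053] j [-0.05   0.943 -0.688  1.565  0.949  1.462 -1.178] F [-6.7  2.7 24.7] w 0.0358
x [ 0.063  0.824 -0.564] y [ 0.994 -0.101 -0.038] z [-0.088 -0.558 -0.825]
lead- [0.6013 0.11   0.0116] lead+ [0.652  0.1049 0.0097]
 to home front: 0.1834  lateral from centre: -0.0131
 to home front: 0.1834  lateral from centre: 0.0379
yaw y -5.82 body corners z/gap:
  body [0.537 0.133 0.088] behind lead 0.0163
  body [0.726 0.114 0.081] behind lead 0.0164
EX in tool [-0.826 -0.001  0.564] EY [-0.022  0.999 -0.031] up [-0.564 -0.038 -0.825]
fk [[0.46, -0.0, 0.58], [0.65, 0.28, 0.28]]
```

```bash
python3 -m inch '[[0.0045,0.0005,0.006,0],[0.0045,0.0005,0.006,0],[0.0045,0.0005,0.006,0],[0.0045,0.0005,0.006,0],[0.0045,0.0005,0.006,0],[0.0045,0.0005,0.006,0],[0.0045,0.0005,0.006,0],[0.0045,0.0005,0.006,0],[0.0045,0.0005,0.006,0],[0.0045,0.0005,0.006,0],[0.0045,0.0005,0.006,0],[0.0045,0.0005,0.006,0]]'; python3 -c "
from h import *
ps()
"
```

```text
time: 27.4
tcp_pos: [0.6291, 0.1319, 0.0247]
orientation: [0.701, 0.624, -0.26, 0.226]
wrist_force: [-8.2, 5.2, 29.5]
width: 0.036
t 27.4 tcp [0.6291 0.1319 0.0247] tip [0.6271 0.1159 0.0056] j [-0.114  0.966 -0.643  1.541  0.972  1.532 -1.232] F [-8.2  5.2 29.5] w 0.036
x [ 0.086  0.758 -0.646] y [ 0.993 -0.119 -0.008] z [-0.083 -0.641 -0.763]
lead- [0.6009 0.1118 0.0119] lead+ [0.6516 0.1057 0.0116]
 to home front: 0.185  lateral from centre: -0.0136
 to home front: 0.1842  lateral from centre: 0.0374
yaw y -6.82 body corners z/gap:
  body [0.535 0.144 0.084] behind lead 0.0259
  body [0.724 0.121 0.083] behind lead 0.0227
EX in tool [-0.763  0.017  0.646] EY [ 0.008  1.    -0.017] up [-0.646 -0.008 -0.763]
fk [[0.46, 0.03, 0.57], [0.65, 0.31, 0.26]]
```

```bash
python3 -m inch '[[-0.0103,0,-0.0122,-0.7],[-0.0085,0,0.0065,-0.7],[-0.0065,0,0.0055,0],[-0.0122,0,0.0108,0],[-0.0138,0,0.0126,0],[-0.0138,0,0.0126,0]]'; python3 -c "
from h import *
ps()
"
```

```text
time: 27.9
tcp_pos: [0.626, 0.0845, 0.0453]
orientation: [0.693, 0.644, -0.24, 0.216]
wrist_force: [-0.2, 22.9, 14.4]
width: 0.0361
t 27.9 tcp [0.626  0.0845 0.0453] tip [0.6247 0.0693 0.0255] j [-0.02   0.893 -0.663  1.629  0.993  1.46  -1.165] F [-0.2 22.9 14.4] w 0.0361
x [ 0.055  0.789 -0.612] y [ 0.997 -0.077 -0.01 ] z [-0.055 -0.609 -0.791]
lead- [0.5987 0.0638 0.0315] lead+ [0.6496 0.0598 0.0311]
 to home front: 0.1371  lateral from centre: -0.0109
 to home front: 0.1383  lateral from centre: 0.04
yaw y -4.43 body corners z/gap:
  body [0.532 0.09  0.105] behind lead 0.019
  body [0.721 0.075 0.103] behind lead 0.0237
EX in tool [-0.791 -0.025  0.612] EY [-0.025  1.     0.008] up [-0.612 -0.01  -0.791]
fk [[0.44, -0.01, 0.6], [0.64, 0.25, 0.29]]
```

```bash
python3 -m inch '[[-0.0145,0,0.0115,0.5],[-0.0145,0,0.0115,0.5],[-0.0145,0,0.0115,0.5],[-0.0145,0,0.0115,0.5],[-0.0145,0,0.0115,0.5]]'; python3 -c "
from h import *
ps()
cv2.imwrite('pics/scene6.png',r.grab_frame('scene')[:,:,::-1]);cv2.imwrite('pics/top6.png',r.grab_frame('top')[:,:,::-1])
st()
"
```

```text
time: 28.32
tcp_pos: [0.6244, 0.0374, 0.0465]
orientation: [0.709, 0.647, -0.195, 0.204]
wrist_force: [-0.0, 23.0, 15.8]
width: 0.0359
t 28.32 tcp [0.6244 0.0374 0.0465] tip [0.624  0.0238 0.0255] j [ 0.094  0.836 -0.682  1.719  1.022  1.327 -1.157] F [-0.  23.  15.8] w 0.0359
x [ 0.087  0.837 -0.54 ] y [ 0.996 -0.08   0.036] z [-0.013 -0.541 -0.841]
lead- [0.5978 0.0179 0.0297] lead+ [0.6486 0.0138 0.0315]
 to home front: 0.0914  lateral from centre: -0.0071
 to home front: 0.0925  lateral from centre: 0.0438
yaw y -4.61 body corners z/gap:
  body [0.527 0.038 0.101] behind lead 0.0127
  body [0.716 0.023 0.108] behind lead 0.0168
EX in tool [-0.842 -0.022  0.54 ] EY [0.001 0.999 0.042] up [-0.54   0.036 -0.841]
fk [[0.42, -0.06, 0.62], [0.62, 0.19, 0.31]]
t 28.42 tcp [0.6242 0.0327 0.0463] tip [0.6238 0.0191 0.0254] j [ 0.097  0.836 -0.678  1.72   1.024  1.329 -1.157] F [ 1.3 12.8  9.9] w 0.0361
x [ 0.09   0.833 -0.545] y [ 0.996 -0.084  0.036] z [-0.016 -0.546 -0.838]
```

View pics/scene6.png

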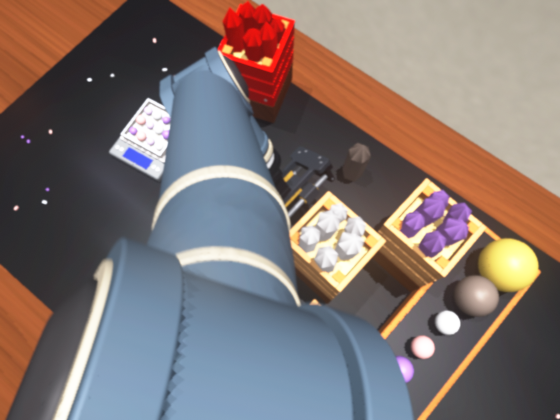

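View pics/top6.png

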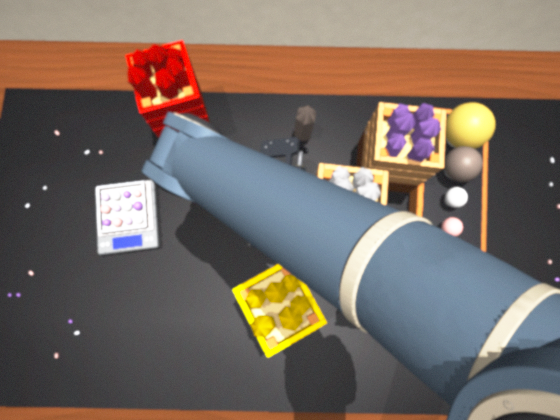

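Run:
```python
import cv2
a=cv2.imread("pics/scene6.png")[140:340,260:450]
cv2.imwrite("pics/s6z.png",cv2.resize(a,None,fx=4,fy=3,interpolation=cv2.INTER_CUBIC)) if 0 else cv2.imwrite("pics/s6z.png",cv2.resize(a,None,fx=3,fy=3,interpolation=cv2.INTER_CUBIC))
```

```text
(no output)
```

View pics/s6z.png

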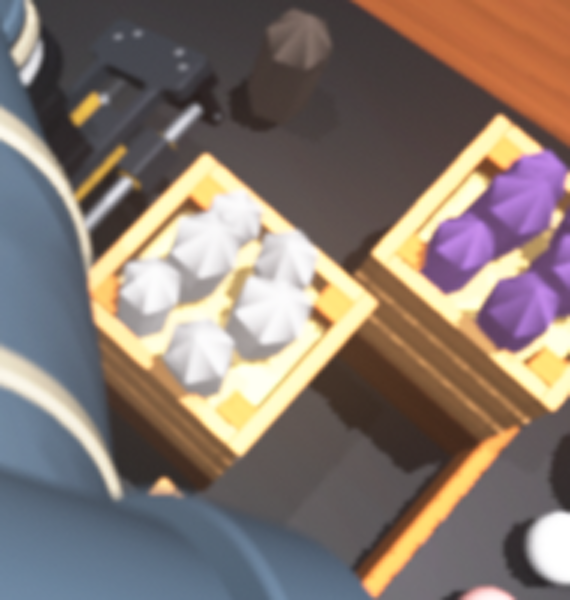

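```bash
cat >> h.py <<'E'
from scipy.optimize import least_squares
def pose(c,pts,y0=-1.65,z=.17):
    pts=np.array(pts); p=np.array([ray(c,q,z)[:2] for q in pts])
    def f(q):
        b=proj(c,box(*q,[z])); return np.concatenate([b[np.argmin(np.linalg.norm(b-o,axis=1))]-o for o in pts])
    s=least_squares(f,[*p.mean(0),y0],loss='soft_l1')
    d=np.r_[s.x[:2]-HOME,0]; print(c,s.x[:2].round(4),"yaw",np.degrees(s.x[2]).round(2),"to go",round(-d@EX,4),"lat",round(d@EY,4),"rms",np.sqrt(np.mean(f(s.x)**2)).round(2))
E
python3 - <<'E'
from h import *
pose("scene",np.array([(206,153),(377,305),(240,458),(88,292)])/3+[260,140])
E
```

```text
scene [ 0.6072 -0.0379] yaw -96.13 to go 0.0917 lat 0.0079 rms 2.53
```

Run:
```python
from h import *
T,M=st(); 
Yc=np.array([.512,.0505])
def gap(T,M): 
    n=M[:,1]; p0=T-.095*n; return [round(((p0-np.r_[Yc,z])@n)*1000,1) for z in (.1,.17,.2)]
print("now",gap(T,M))
for roll in (0,2,4):
  for lat in (0,-.008):
    for yaw in (0,2):
      # roll about EX axis raising +side: rotate about world axis; yaw about z
      M2=R.from_euler('z',yaw,degrees=True).as_matrix()@R.from_rotvec(np.radians(-roll)*(-EX)).as_matrix()@M
      if abs(M2[2,1]-M[2,1])<1e-6 and roll: pass
      print(roll,lat,yaw,M2[2,1].round(3),gap(T+EX*.087+EY*lat,M2))
```

```text
t 28.42 tcp [0.6242 0.0327 0.0463] tip [0.6238 0.0191 0.0254] j [ 0.097  0.836 -0.678  1.72   1.024  1.329 -1.157] F [ 1.3 12.8  9.9] w 0.0361
x [ 0.09   0.833 -0.545] y [ 0.996 -0.084  0.036] z [-0.016 -0.546 -0.838]
now [np.float64(16.4), np.float64(13.9), np.float64(12.8)]
0 0 0 0.036 [np.float64(14.8), np.float64(12.3), np.float64(11.2)]
0 0 2 0.036 [np.float64(11.4), np.float64(8.9), np.float64(7.8)]
0 -0.008 0 0.036 [np.float64(6.8), np.float64(4.3), np.float64(3.2)]
0 -0.008 2 0.036 [np.float64(3.4), np.float64(0.9), np.float64(-0.2)]
2 0 0 0.07 [np.float64(12.7), np.float64(7.8), np.float64(5.7)]
2 0 2 0.07 [np.float64(9.3), np.float64(4.4), np.float64(2.3)]
2 -0.008 0 0.07 [np.float64(4.7), np.float64(-0.2), np.float64(-2.3)]
2 -0.008 2 0.07 [np.float64(1.3), np.float64(-3.6), np.float64(-5.7)]
4 0 0 0.105 [np.float64(10.5), np.float64(3.1), np.float64(-0.0)]
4 0 2 0.105 [np.float64(7.1), np.float64(-0.3), np.float64(-3.4)]
4 -0.008 0 0.105 [np.float64(2.5), np.float64(-4.8), np.float64(-8.0)]
4 -0.008 2 0.105 [np.float64(-0.8), np.float64(-8.2), np.float64(-11.4)]
```

```bash
python3 -m inch '[[0.014,0.001,-0.009,0],[0.0105,0.0085,0.0155,0],[0.0035,0.002,0.0055,0],[0.0035,0.002,0.0055,0],[0.0035,0.002,0.0055,0],[0.0035,0.002,0.0055,0],[0.004,0.002,0.006,0],[0.004,0.002,0.006,0],[0.004,0.002,0.006,0]]' 0.49; python3 -c "
from h import *
ps()
"
```

```text
time: 29.17
tcp_pos: [0.6365, 0.0517, 0.025]
orientation: [0.706, 0.634, -0.228, 0.218]
wrist_force: [-13.4, 6.0, 36.9]
width: 0.0223
t 29.17 tcp [0.6365 0.0517 0.025 ] tip [0.6354 0.0368 0.005 ] j [ 0.025  0.907 -0.645  1.647  1.032  1.401 -1.186] F [-13.4   6.   36.9] w 0.0223
x [ 0.094  0.796 -0.598] y [ 0.995 -0.102  0.02 ] z [-0.045 -0.597 -0.801]
lead- [0.6091 0.0318 0.0102] lead+ [0.6598 0.0266 0.0112]
 to home front: 0.1064  lateral from centre: 0.0027
 to home front: 0.1064  lateral from centre: 0.0537
yaw y -5.84 body corners z/gap:
  body [0.541 0.058 0.082] behind lead 0.0194
  body [0.729 0.039 0.085] behind lead 0.0195
EX in tool [-0.801 -0.     0.598] EY [0.012 1.    0.016] up [-0.598  0.02  -0.801]
fk [[0.44, -0.03, 0.59], [0.64, 0.22, 0.28]]
```

```bash
python3 -m inch '[[0.004,0.002,0.006,0],[0.004,0.002,0.006,0],[0.004,0.002,0.006,0],[0.004,0.002,0.006,0],[0.004,0.002,0.006,0],[-0.0105,-0.003,-0.014,0],[-0.009,-0.003,0.004,0],[-0.004,0,0.003,0]]'; python3 -c "
from h import *
ps()
"
```

```text
time: 29.83
tcp_pos: [0.6282, 0.0404, 0.0461]
orientation: [0.702, 0.626, -0.25, 0.231]
wrist_force: [0.1, -0.2, -0.0]
width: 0.0223
t 29.83 tcp [0.6282 0.0404 0.0461] tip [0.6267 0.0245 0.0268] j [ 0.015  0.88  -0.629  1.656  1.019  1.449 -1.176] F [ 0.1 -0.2 -0. ] w 0.0223
x [ 0.092  0.763 -0.64 ] y [ 0.994 -0.11   0.012] z [-0.061 -0.637 -0.768]
lead- [0.6004 0.0201 0.0326] lead+ [0.6511 0.0145 0.0332]
 to home front: 0.0938  lateral from centre: -0.0048
 to home front: 0.0934  lateral from centre: 0.0462
yaw y -6.3 body corners z/gap:
  body [0.533 0.051 0.103] behind lead 0.0242
  body [0.722 0.03  0.106] behind lead 0.0227
EX in tool [-0.768  0.008  0.64 ] EY [0.014 1.    0.005] up [-0.64   0.012 -0.768]
fk [[0.44, -0.03, 0.61], [0.64, 0.22, 0.29]]
```

```bash
python3 -m inch '[[0.001,0.007,0.002,0],[-0.008,0,0.007,0],[-0.013,-0.002,0.0115,0],[-0.014,-0.002,0.012,0],[-0.014,-0.002,0.012,0.3],[-0.014,-0.002,0.012,0.3]]'; python3 -c "
from h import *
ps()
cv2.imwrite('pics/scene7.png',r.grab_frame('scene')[:,:,::-1])
a=cv2.imread('pics/scene7.png')[140:340,260:450]
cv2.imwrite('pics/s7z.png',cv2.resize(a,None,fx=3,fy=3,interpolation=cv2.INTER_CUBIC))
"
```

```text
time: 30.33
tcp_pos: [0.6358, 0.0027, 0.0439]
orientation: [0.706, 0.641, -0.205, 0.222]
wrist_force: [1.6, 24.5, 19.0]
width: 0.0217
t 30.33 tcp [0.6358 0.0027 0.0439] tip [ 0.6357 -0.0117  0.0235] j [ 0.113  0.841 -0.649  1.717  1.065  1.326 -1.144] F [ 1.6 24.5 19. ] w 0.0217
x [ 0.094  0.814 -0.574] y [ 0.996 -0.08   0.05 ] z [-0.005 -0.576 -0.818]
lead- [ 0.6094 -0.0174  0.0277] lead+ [ 0.6601 -0.0215  0.0302]
 to home front: 0.0574  lateral from centre: 0.008
 to home front: 0.0585  lateral from centre: 0.0589
yaw y -4.6 body corners z/gap:
  body [0.538 0.006 0.097] behind lead 0.0157
  body [ 0.727 -0.01   0.107] behind lead 0.0198
EX in tool [-0.819 -0.022  0.573] EY [0.011 0.999 0.054] up [-0.574  0.05  -0.818]
fk [[0.42, -0.07, 0.62], [0.63, 0.16, 0.3]]
```

View pics/s7z.png

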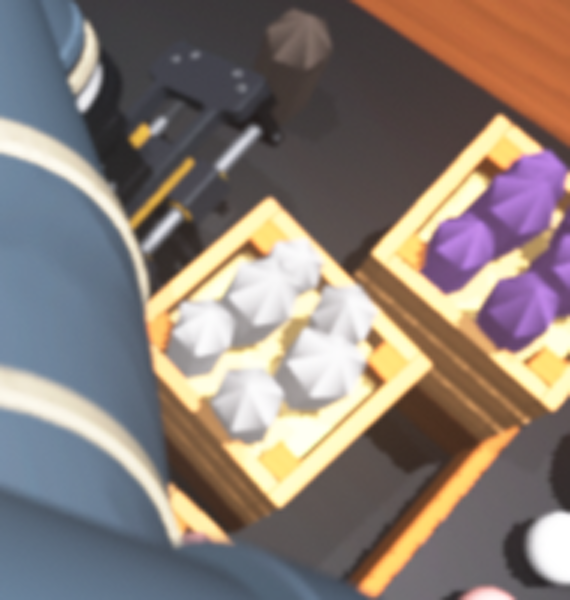

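Run:
```python
from h import *
pose("scene",np.array([(270,200),(430,360),(280,510)])/3+[260,140])
print(ray("scene",np.array((355,268))/3+[260,140],.17))
```

```text
scene [ 0.6028 -0.0703] yaw -100.14 to go 0.0591 lat 0.0068 rms 0.76
[ 0.65867808 -0.07869211  0.17      ]
```

```bash
python3 -m inch '[[0.015,-0.006,-0.0105,0],[0.0095,-0.0065,0.0135,0],[0.004,0.002,0.006,0],[0.004,0.002,0.006,0],[0.004,0.002,0.006,0],[0.004,0.002,0.006,0],[0.004,0.002,0.006,0],[0.004,0.002,0.006,0],[0.004,0.002,0.006,0],[0.004,0.002,0.006,0],[0.004,0.002,0.006,0],[0.004,0.002,0.006,0]]' 0.08; python3 -c "
from h import *
ps()
"
```

```text
time: 31.38
tcp_pos: [0.6366, 0.0217, 0.0247]
orientation: [0.702, 0.623, -0.245, 0.244]
wrist_force: [-12.4, 10.2, 40.0]
width: 0.04
t 31.38 tcp [0.6366 0.0217 0.0247] tip [0.6356 0.0055 0.0057] j [ 0.026  0.907 -0.608  1.665  1.07   1.417 -1.202] F [-12.4  10.2  40. ] w 0.04
x [ 0.104  0.754 -0.649] y [ 0.994 -0.106  0.037] z [-0.041 -0.648 -0.76 ]
lead- [0.6093 0.0011 0.0109] lead+ [ 0.66   -0.0043  0.0128]
 to home front: 0.0758  lateral from centre: 0.006
 to home front: 0.0756  lateral from centre: 0.0569
yaw y -6.07 body corners z/gap:
  body [0.54  0.033 0.08 ] behind lead 0.0246
  body [0.729 0.013 0.087] behind lead 0.0239
EX in tool [-0.761  0.004  0.649] EY [0.027 0.999 0.026] up [-0.649  0.037 -0.76 ]
fk [[0.44, -0.04, 0.59], [0.64, 0.2, 0.26]]
```

```bash
python3 -m inch '[[-0.0105,-0.006,-0.0125,0],[-0.004,-0.004,0.0035,0]]'; python3 -c "
from h import *
ps()
T,M=st(); Yc=np.array([.512,.0505]); n=M[:,1]
print([round((((T+EX*.06)-.095*n-np.r_[Yc,z])@n)*1000,1) for z in (.1,.17,.2)])
"
```

```text
time: 31.55
tcp_pos: [0.6261, 0.0186, 0.0417]
orientation: [0.702, 0.623, -0.246, 0.245]
wrist_force: [0.3, 0.6, 0.5]
width: 0.0398
t 31.55 tcp [0.6261 0.0186 0.0417] tip [0.625  0.0023 0.0227] j [ 0.034  0.871 -0.615  1.692  1.054  1.42  -1.197] F [0.3 0.6 0.5] w 0.0398
x [ 0.104  0.753 -0.65 ] y [ 0.994 -0.105  0.037] z [-0.04  -0.649 -0.759]
lead- [ 0.5987 -0.0021  0.028 ] lead+ [ 0.6494 -0.0075  0.0299]
 to home front: 0.0715  lateral from centre: -0.0042
 to home front: 0.0713  lateral from centre: 0.0468
yaw y -6.05 body corners z/gap:
  body [0.53  0.03  0.097] behind lead 0.0246
  body [0.718 0.01  0.104] behind lead 0.024
EX in tool [-0.76   0.003  0.65 ] EY [0.027 0.999 0.026] up [-0.65   0.037 -0.759]
fk [[0.43, -0.04, 0.61], [0.63, 0.2, 0.28]]
t 31.55 tcp [0.6261 0.0186 0.0417] tip [0.625  0.0023 0.0227] j [ 0.034  0.871 -0.615  1.692  1.054  1.42  -1.197] F [0.3 0.6 0.5] w 0.0398
x [ 0.104  0.753 -0.65 ] y [ 0.994 -0.105  0.037] z [-0.04  -0.649 -0.759]
[np.float64(19.7), np.float64(17.1), np.float64(16.0)]
```

```bash
python3 -m inch '[[-0.0076,-0.005,0.0065,0],[-0.011,-0.0015,0.0095,0],[-0.0125,-0.002,0.0108,0],[-0.0125,-0.002,0.0108,0.3]]'; python3 -c "
from h import *
ps()
cv2.imwrite('pics/scene8.png',r.grab_frame('scene')[:,:,::-1])
a=cv2.imread('pics/scene8.png')[140:340,260:450]
cv2.imwrite('pics/s8z.png',cv2.resize(a,None,fx=3,fy=3,interpolation=cv2.INTER_CUBIC))
"
```

```text
time: 31.88
tcp_pos: [0.613, -0.0157, 0.0402]
orientation: [0.704, 0.63, -0.227, 0.236]
wrist_force: [1.1, 22.6, 15.4]
width: 0.04
t 31.88 tcp [ 0.613  -0.0157  0.0402] tip [ 0.6125 -0.0311  0.0206] j [ 0.107  0.832 -0.625  1.769  1.079  1.339 -1.189] F [ 1.1 22.6 15.4] w 0.04
x [ 0.103  0.78  -0.617] y [ 0.994 -0.094  0.047] z [-0.021 -0.618 -0.786]
lead- [ 0.5862 -0.0362  0.0252] lead+ [ 0.6369 -0.041   0.0276]
 to home front: 0.0364  lateral from centre: -0.0132
 to home front: 0.0368  lateral from centre: 0.0377
yaw y -5.4 body corners z/gap:
  body [ 0.516 -0.008  0.094] behind lead 0.0206
  body [ 0.705 -0.026  0.103] behind lead 0.0221
EX in tool [-0.787 -0.008  0.617] EY [0.023 0.999 0.042] up [-0.617  0.047 -0.786]
fk [[0.41, -0.07, 0.63], [0.61, 0.16, 0.29]]
```

View pics/s8z.png

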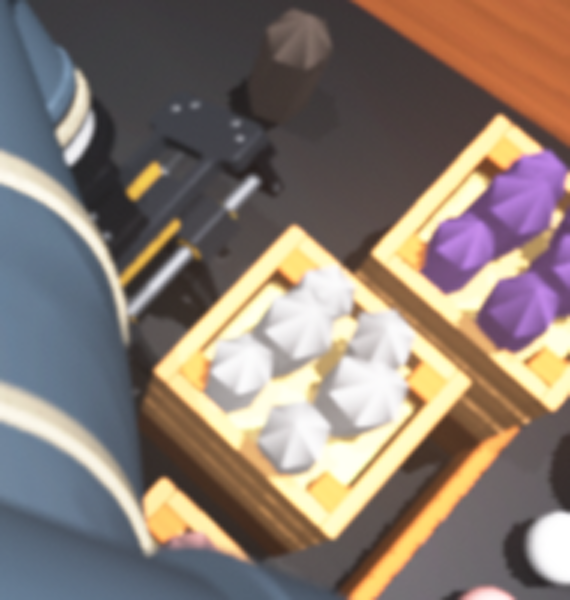

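Run:
```python
from h import *
pose("scene",np.array([(294,226),(471,382),(330,541),(155,372)])/3+[260,140])
# neighbours from the same camera for scene-only bias
pose("scene",np.array([(582,82),(704,180),(618,286),(492,178)])/2.1+[150,140])
pose("scene",np.array([(347,337),(473,458),(367,580),(240,450)])/2.1+[150,140])
T,M=st(); Yc=np.array([.512,.0505]); n=M[:,1]
for tr in (0,.03): print([round((((T+EX*tr)-.095*n-np.r_[Yc,z])@n)*1000,1) for z in (.1,.17,.2)])
```

```text
scene [ 0.6024 -0.0926] yaw -96.29 to go 0.0369 lat 0.0087 rms 0.33
scene [ 0.7142 -0.14  ] yaw -95.44 to go 0.0011 lat 0.1247 rms 0.89
scene [ 0.4678 -0.1151] yaw -96.24 to go 0.0008 lat -0.123 rms 1.01
t 31.93 tcp [ 0.6125 -0.0193  0.0401] tip [ 0.6119 -0.0348  0.0205] j [ 0.11   0.832 -0.622  1.771  1.081  1.338 -1.188] F [ 1.1 11.8  5.3] w 0.04
x [ 0.104  0.778 -0.619] y [ 0.994 -0.096  0.047] z [-0.023 -0.621 -0.784]
[np.float64(8.8), np.float64(5.5), np.float64(4.1)]
[np.float64(8.6), np.float64(5.4), np.float64(4.0)]
```

```bash
python3 -m inch '[[0.0075,0,-0.006,0],[0,0.0095,0,0],[-0.0085,-0.001,0.0068,0],[-0.0118,-0.004,0.0095,0.3],[-0.0118,-0.004,0.0095,0.3]]'; python3 -c "
from h import *
ps()
cv2.imwrite('pics/scene9.png',r.grab_frame('scene')[:,:,::-1])
a=cv2.imread('pics/scene9.png')[140:340,260:450]
cv2.imwrite('pics/s9z.png',cv2.resize(a,None,fx=3,fy=3,interpolation=cv2.INTER_CUBIC))
"
```

```text
time: 32.35
tcp_pos: [0.6189, -0.0347, 0.0383]
orientation: [0.707, 0.634, -0.208, 0.234]
wrist_force: [2.8, 21.7, 14.6]
width: 0.04
t 32.35 tcp [ 0.6189 -0.0347  0.0383] tip [ 0.619  -0.0496  0.0182] j [ 0.15   0.82  -0.626  1.786  1.103  1.286 -1.175] F [ 2.8 21.7 14.6] w 0.04
x [ 0.11   0.799 -0.591] y [ 0.994 -0.087  0.067] z [ 0.002 -0.594 -0.804]
lead- [ 0.5926 -0.055   0.0221] lead+ [ 0.6433 -0.0594  0.0255]
 to home front: 0.0183  lateral from centre: -0.0049
 to home front: 0.0191  lateral from centre: 0.046
yaw y -5.02 body corners z/gap:
  body [ 0.52 -0.03  0.09] behind lead 0.0178
  body [ 0.709 -0.046  0.103] behind lead 0.0206
EX in tool [-0.806 -0.015  0.591] EY [0.028 0.998 0.062] up [-0.591  0.067 -0.804]
fk [[0.41, -0.08, 0.63], [0.61, 0.13, 0.29]]
```

View pics/s9z.png

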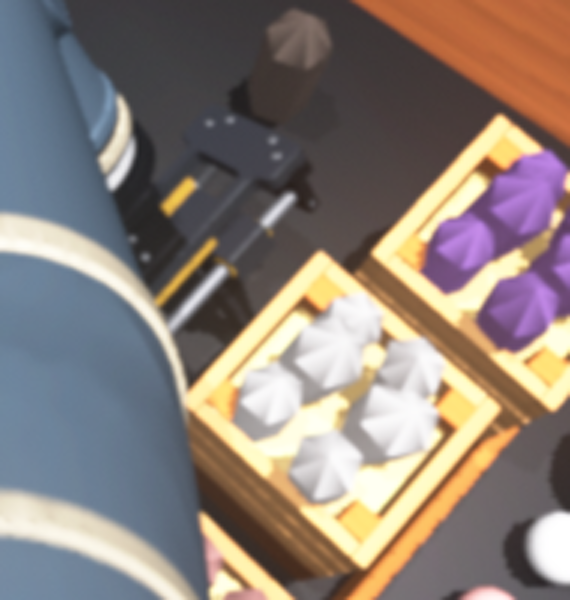

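Run:
```python
from h import *
pose("scene",np.array([(323,252),(500,409),(360,571),(187,400)])/3+[260,140])
```

```text
scene [ 0.6001 -0.1108] yaw -96.31 to go 0.0186 lat 0.0083 rms 0.79
```

```bash
python3 -m inch '[[-0.0095,-0.007,0.0072,0.3],[-0.0105,-0.007,0.0078,0.3]]'; python3 -c "
from h import *
ps()
cv2.imwrite('pics/scene10.png',r.grab_frame('scene')[:,:,::-1])
a=cv2.imread('pics/scene10.png')[140:340,260:450]
cv2.imwrite('pics/s10z.png',cv2.resize(a,None,fx=3,fy=3,interpolation=cv2.INTER_CUBIC))
st()
"
```

```text
time: 32.57
tcp_pos: [0.6125, -0.0464, 0.0383]
orientation: [0.71, 0.637, -0.189, 0.234]
wrist_force: [5.5, 15.2, 9.0]
width: 0.0397
t 32.57 tcp [ 0.6125 -0.0464  0.0383] tip [ 0.6132 -0.0607  0.0178] j [ 0.183  0.795 -0.632  1.83   1.125  1.231 -1.189] F [ 5.5 15.2  9. ] w 0.0397
x [ 0.117  0.816 -0.567] y [ 0.993 -0.079  0.091] z [ 0.03  -0.573 -0.819]
lead- [ 0.5868 -0.0664  0.0209] lead+ [ 0.6374 -0.0705  0.0255]
 to home front: 0.0063  lateral from centre: -0.0095
 to home front: 0.0075  lateral from centre: 0.0412
yaw y -4.57 body corners z/gap:
  body [ 0.512 -0.044  0.088] behind lead 0.0151
  body [ 0.701 -0.059  0.105] behind lead 0.0193
EX in tool [-0.823 -0.022  0.567] EY [0.034 0.996 0.088] up [-0.567  0.091 -0.819]
fk [[0.4, -0.09, 0.64], [0.6, 0.11, 0.3]]
t 32.62 tcp [ 0.6111 -0.0489  0.0383] tip [ 0.6118 -0.0633  0.0179] j [ 0.185  0.794 -0.63   1.832  1.125  1.232 -1.19 ] F [3.9 9.7 3.1] w 0.0398
x [ 0.119  0.814 -0.569] y [ 0.993 -0.081  0.09 ] z [ 0.027 -0.575 -0.818]
```

View pics/s10z.png

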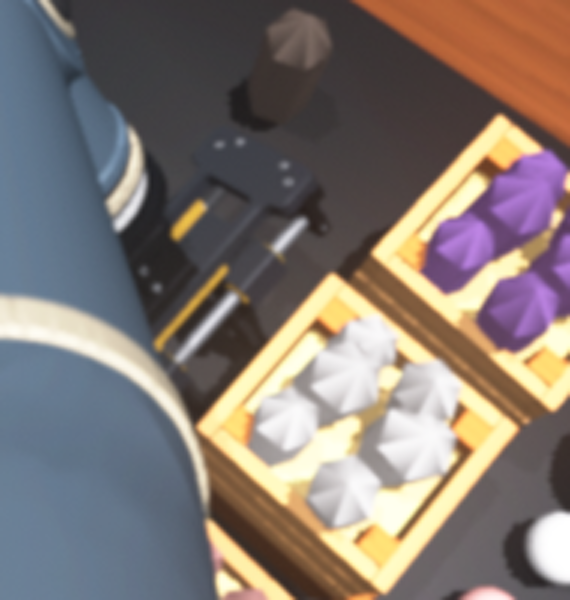

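Run:
```python
from h import *
pose("scene",np.array([(333,275),(518,430),(380,595),(198,428)])/3+[260,140])
T,M=st(); Yc=np.array([.512,.0505]); n=M[:,1]
for tr in (0,.01): print([round((((T+EX*tr)-.095*n-np.r_[Yc,z])@n)*1000,1) for z in (.1,.17,.2)])
```

```text
scene [ 0.5954 -0.1226] yaw -94.88 to go 0.0063 lat 0.0047 rms 0.45
t 32.62 tcp [ 0.6111 -0.0489  0.0383] tip [ 0.6118 -0.0633  0.0179] j [ 0.185  0.794 -0.63   1.832  1.125  1.232 -1.19 ] F [3.9 9.7 3.1] w 0.0398
x [ 0.119  0.814 -0.569] y [ 0.993 -0.081  0.09 ] z [ 0.027 -0.575 -0.818]
[np.float64(5.9), np.float64(-0.5), np.float64(-3.2)]
[np.float64(5.7), np.float64(-0.7), np.float64(-3.4)]
```

```bash
python3 -m inch '[[0.006,0.001,-0.0042,0.6],[0,0.006,0,0.6],[-0.0085,0,0.0058,0],[-0.0095,-0.002,0.0066,0.3]]'; python3 -c "
from h import *
ps()
cv2.imwrite('pics/scene11.png',r.grab_frame('scene')[:,:,::-1])
a=cv2.imread('pics/scene11.png')[140:350,260:450]
cv2.imwrite('pics/s11z.png',cv2.resize(a,None,fx=3,fy=3,interpolation=cv2.INTER_CUBIC))
st()
"
```

```text
time: 32.95
tcp_pos: [0.6198, -0.0547, 0.0375]
orientation: [0.719, 0.631, -0.176, 0.233]
wrist_force: [-1.7, 35.7, 24.0]
width: 0.0403
t 32.95 tcp [ 0.6198 -0.0547  0.0375] tip [ 0.6208 -0.0686  0.0168] j [ 0.203  0.793 -0.63   1.825  1.132  1.204 -1.194] F [-1.7 35.7 24. ] w 0.0403
x [ 0.142  0.825 -0.548] y [ 0.989 -0.095  0.112] z [ 0.041 -0.557 -0.829]
lead- [ 0.5942 -0.074   0.0191] lead+ [ 0.6447 -0.0789  0.0249]
 to home front: -0.0005  lateral from centre: -0.0013
 to home front: -0.0002  lateral from centre: 0.0493
yaw y -5.5 body corners z/gap:
  body [ 0.519 -0.051  0.085] behind lead 0.0147
  body [ 0.707 -0.07   0.106] behind lead 0.0159
EX in tool [-0.835 -0.006  0.55 ] EY [0.057 0.994 0.097] up [-0.548  0.112 -0.829]
fk [[0.39, -0.1, 0.64], [0.6, 0.1, 0.3]]
t 33.0 tcp [ 0.6197 -0.0545  0.0379] tip [ 0.6207 -0.0683  0.0172] j [ 0.204  0.792 -0.631  1.826  1.132  1.203 -1.194] F [ 1.4 21.1  9.8] w 0.0403
x [ 0.142  0.826 -0.546] y [ 0.989 -0.095  0.113] z [ 0.042 -0.556 -0.83 ]
```

View pics/s11z.png

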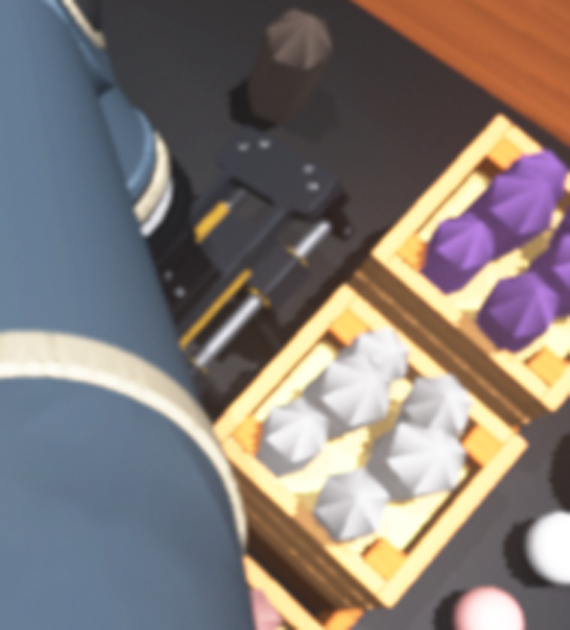

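Run:
```python
from h import *
pose("scene",np.array([(348,288),(525,443),(386,608)])/3+[260,140])
pose("scene",np.array([(348,288),(525,443),(386,608),(214,432)])/3+[260,140])
```

```text
scene [ 0.5936 -0.1284] yaw -96.45 to go 0.0004 lat 0.0036 rms 0.85
scene [ 0.5942 -0.1288] yaw -96.65 to go 0.0 lat 0.0042 rms 1.32
```

```bash
python3 -m inch '[[0.0085,0.001,-0.0055,0],[0.025,0.001,-0.0165,0],[0.03,0,-0.02,0],[-0.015,0.004,-0.03,0],[-0.02,0.004,-0.032,0],[-0.02,0.004,-0.032,0],[-0.02,0.004,-0.032,0],[-0.02,0.004,-0.032,0],[-0.02,0.004,-0.032,0],[-0.02,0.004,-0.032,0],[-0.02,0.004,-0.032,0],[-0.02,0.004,-0.032,0]]'; python3 -c "
from h import *
st()
for c in ('scene','top'): cv2.imwrite(f'pics/{c}12.png',r.grab_frame(c)[:,:,::-1])
"
```

```text
time: 34.0
tcp_pos: [0.6291, 0.0069, 0.3642]
orientation: [0.722, 0.62, -0.209, 0.224]
wrist_force: [0.9, 0.2, -0.7]
width: 0.0398
t 34.0 tcp [0.6291 0.0069 0.3642] tip [ 0.6286 -0.0077  0.3439] j [ 0.167  0.503 -0.753  1.462  0.835  1.707 -0.793] F [ 0.9  0.2 -0.7] w 0.0398
x [ 0.143  0.802 -0.58 ] y [ 0.99  -0.129  0.065] z [-0.023 -0.583 -0.812]
```

View pics/scene12.png

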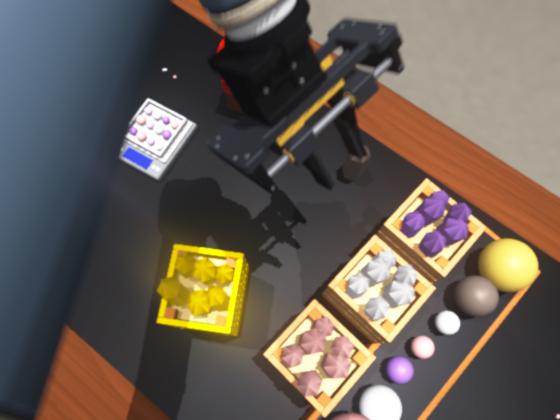

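View pics/top12.png

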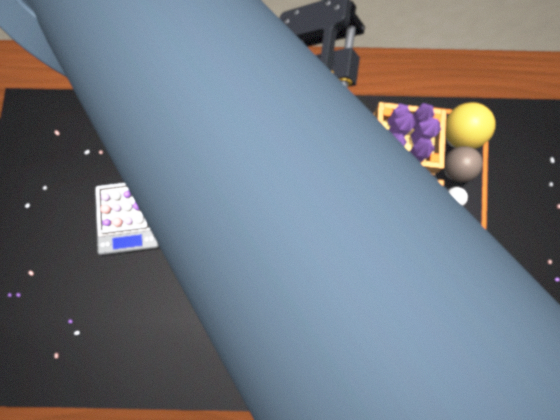

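Run:
```python
import cv2,numpy as np
b=cv2.imread("pics/scene12.png"); a=b[170:420,255:495]
cv2.imwrite('pics/s12z.png',cv2.resize(a,None,fx=2.4,fy=2.4,interpolation=cv2.INTER_CUBIC))
o=cv2.imread("pics/scene0.png")
# registration check of neighbours, yellow, scale, tower by phase correlation
for n,(x0,y0,x1,y1) in {"ame":(400,175,490,240),"rose":(260,325,370,415),"yellow":(150,240,250,335),"scale":(120,95,200,182),"spheres":(440,240,545,340)}.items():
    f=lambda i:cv2.cvtColor(i[y0:y1,x0:x1],cv2.COLOR_BGR2GRAY).astype(np.float32)
    print(n,cv2.phaseCorrelate(f(o),f(b),cv2.createHanningWindow((x1-x0,y1-y0),cv2.CV_32F)))
```

```text
ame ((0.05259376340437427, -0.04996291782320128), 0.9603089467978771)
rose ((-0.009692619569392491, 0.0030919028746296817), 0.9678579016085024)
yellow ((0.1705457805846251, 0.04231326581641781), 0.84873619278272)
scale ((0.0716573987849074, 0.009569871530267449), 0.9200286376476288)
spheres ((-0.0018567309815082922, 0.014087838562353738), 0.9173270103666518)
```

View pics/s12z.png

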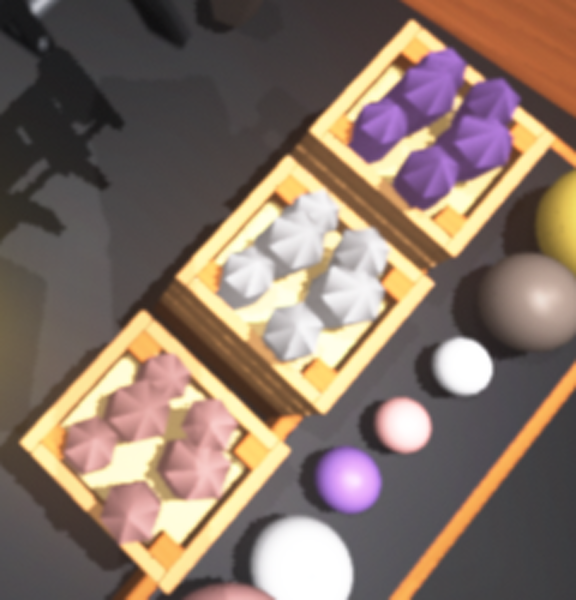

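Run:
```python
from h import *
for n,p in {"q":[(292,157),(434,283),(321,412),(177,282)],"a":[(415,20),(548,133),(457,256),(310,133)],"r":[(147,313),(289,450),(168,592),(22,441)]}.items():
    print(n,end=" "); pose("scene",np.array(p)/2.4+[255,170])
b=cv2.imread("pics/scene12.png"); o=cv2.imread("pics/scene0.png")
print([(d['p'],d['at']) for d in r.pinpoint("scene","crate_quartz")][:3])
```

```text
q scene [ 0.5938 -0.1293] yaw -96.0 to go -0.0005 lat 0.0038 rms 1.18
a scene [ 0.7142 -0.1404] yaw -94.81 to go 0.0008 lat 0.1247 rms 1.46
r scene [ 0.4685 -0.1152] yaw -96.39 to go 0.0007 lat -0.1222 rms 0.94
[(0.79, [302.3, 358.5]), (0.61, [297.5, 215.3])]
```

```bash
python3 -m inch '[[0.01,-0.01,-0.035,0],[0.01,-0.02,-0.03,0],[0.02,-0.02,-0.025,0],[0.03,-0.01,-0.02,0],[0.03,-0.01,-0.02,0],[0.03,0,-0.02,0],[0,0,0,0]]'; python3 -c "
from h import *
st()
for c in ('scene','top'): cv2.imwrite(f'pics/{c}13.png',r.grab_frame(c)[:,:,::-1])
"
```

```text
time: 34.73
tcp_pos: [0.5857, 0.1953, 0.3927]
orientation: [0.727, 0.608, -0.226, 0.224]
wrist_force: [-1.8, 0.3, 0.4]
width: 0.0397
t 34.73 tcp [0.5857 0.1953 0.3927] tip [0.5843 0.1803 0.3727] j [-0.161  0.571 -0.747  1.302  0.751  1.947 -1.023] F [-1.8  0.3  0.4] w 0.0397
x [ 0.159  0.783 -0.601] y [ 0.986 -0.16   0.051] z [-0.056 -0.601 -0.798]
```

View pics/scene13.png

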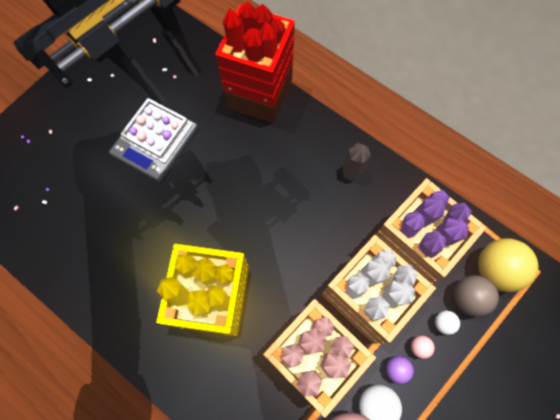

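The quartz crate (380,290) stands in the gap with its front in line with the amethyst (433,228) and rose (320,358) crates. The tower (356,160), scale (153,138), and red and yellow crates look unmoved, and the arm is clear of everything.

Run:
```python
from h import *
o=cv2.imread("pics/scene0.png"); b=cv2.imread("pics/scene13.png")
for n,(x0,y0,x1,y1) in {"tower":(335,135,380,190),"scale":(105,95,200,182),"red":(215,0,298,122),"yellow":(150,240,250,335),"ame":(400,175,490,240),"rose":(260,325,370,415)}.items():
    f=lambda i:cv2.cvtColor(i[y0:y1,x0:x1],cv2.COLOR_BGR2GRAY).astype(np.float32)
    print(n,np.round(cv2.phaseCorrelate(f(o),f(b),cv2.createHanningWindow((x1-x0,y1-y0),cv2.CV_32F))[0],2))
print(r.hand_in())
```

```text
tower [ 0.64 -0.08]
scale [ 0.02 -0.07]
red [-0.02  0.47]
yellow [-0.01  0.05]
ame [ 0.03 -0.03]
rose [ 0.01 -0.01]
the job is handed in; nothing more can be done
None
```

I slid the quartz crate upright back into the gap and up against the riser, pushing only with the fingertips at about 2–3 cm height on the dark bottom board. I then backed the arm off clear of everything and handed the job in at about 35 s of the 56 s allowed.

**How it was pushed:** With the tool vertical, the gripper body would have touched the slats first. I tilted the tool 30–40° by driving the arm against its reach and joint limits, and later by pressing the fingertips on the open mat (up to 40 N). I renewed the tilt each time pushing wore it away. By computed geometry the gripper body stayed at least about 7 mm behind the fingertips.

**Last checks (from the scene camera):**

| Check | Result |
|---|---|
| Depth | Within about 1 mm of the neighbours' line; the push force rose to 36 N at the riser |
| Sideways | About 3 mm off the middle of the gap, towards the amethyst crate |
| Squareness | About −96.0° against −95.6° for the neighbours, within measuring noise |
| Amethyst, rose, scale, yellow crate | Shift under 0.1 px |
| Tower | Upright; shift reads 0.6 px |
| Red crate | Shift reads 0.5 px |

- **Tower and red crate:** I put those shifts down to changed arm shadow, as nothing came within a few centimetres of them by my estimate. I did not confirm that separately.
- **Turning on the way:** The crate turned about 4° midway and was pushed straight again before reaching the riser.
- **Yellow crate:** Near the end my estimate put the gripper body within a few millimetres of it, or possibly touching. The pictures show it unmoved.
- **Joint limit:** While I was setting the tilt, joint 2 sat at −0.334 rad against the stated −0.33 limit.
- **Top camera:** It was blocked by the arm after the push, so the final pose comes from one camera only.

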